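# Un-nest a stack-nest bin, turn it and stack it clear of the camera modules

## Robot

A 7-joint arm with a two-finger parallel gripper is mounted at the origin on a cart in front of the work surface, level with it; the furniture and walls round the work are solid. World frame = base frame: x ahead of the robot, y to its left, z up, the work surface at z = 0. Lengths are in mm, angles in rad, forces in N, time in s.
With the tool pointing down it reaches from about 350 to 900 mm from the base axis. Payload 19.9 kg.
Tool frame: the origin (TCP) lies midway between the tips of the shut fingers; the grasp point (between the pads) lies 19 mm behind it; z points along the fingers, y is the direction in which the jaws open and shut (so a half turn about z gives the same grasp; the last joint's range is limited). The gripper opens to 94 mm and grips with 3 to 60 N. Pads are 16 mm wide; open, the fingers measure 119 mm over their backs; the gripper's body (75 mm by 177 mm) begins 78 mm behind the grasp point.
Start: joints at [-1.355, 0.417, -0.01, 1.614, 0.005, 1.111, -0.053], TCP at [158.732, 604.486, 205.425] pointing down, gripper open.
Joint ranges: [-2.81, 2.81], [-0.39, 2.02], [-1.27, 1.25], [0.06, 2.57], [-1.19, 4.33], [0.19, 2], [-2.82, 2.82]. Speed limits (rad/s): [1.89, 1.89, 2.39, 2.39, 3.01, 3.01, 3.01].

## Interface

Orientations are given as a 3x3 rotation matrix whose columns are the frame's x, y, z axes.
In Python, from plant import r, eyes gives the robot as it stands.
- The arm moves only by the tool servo_tool, never from a script. Its argument "deltas" is one flat list of numbers, 7 for each row, row after row: the turn, a rotation vector about the world's x, y, z in rad, then the shift along the world's x, y, z in mm, then the opening, from -1 (shut) to 1 (fully open). A call has 1 to 10 rows; each row is the pose to reach, as a shift and turn from the pose measured when the call began; what a row does not reach only later rows make up. A row lasts 1/8 s, in which the tool goes at most 62.5 mm and 10.7 degrees, less where a joint would pass 70% of its speed; a pose out of reach is approached as far as the arm can. A call with a gripper value outside its range is refused whole. The fingers move at their own pace and stop on an object; "force" is the grip in N (left out, the last holds). Time passes only in rows, so rows that repeat a pose let the fingers close. It gives the time, the measured TCP pose, the force and the opening at its end, in the units of the state.
- r.sense(): the state, without advancing time (a new reading comes with each control period).
- eyes.snapshot(name): name is "scene" or "top" or "wrist"; returns a dict with "img" (420x560x3 uint8, blue, green, red), "fx", "fy", "cx", "cy" (pixels), "dist" ([k1, k2, p1, p2, k3] as OpenCV has them; the pictures are not rectified), "R" (3x3) and "t" (3): a world point X has camera coordinates R X + t. Camera axes: x right, y down, z forward; pixel columns grow to the right and rows downward; lengths in mm; the calibration is good to about 2 mm. A picture is of the moment at which its call begins. There is no depth.
- r.finish_job(): hands the job in, once; it reports no verdict.
Trained networks look in the newest picture that a camera, given by its name, has taken for a name from the list of things; names that differ only in an ending like _2 or _b are one class to them, and where a whole thing is asked for, a point or a joint stands for the part that bears it (a point fixed in the world has none). Each returns a list of dicts, best first, with "confidence" (0 to 1); they miss things now and then, are a little off and sometimes report something else, mostly with a low value. They report only what shows in the picture. A call takes as long as a camera call.
- eyes.regions_of(camera, query): "mask" (420x560 bool, what is visible of it) and "box" ([left, top, right, bottom] in pixels, round what is visible of it).
The state is a dict: "t": time; "q": joint angles; "qvel": joint speeds; "tau": joint torques, N m; "tool_pos": TCP position; "ee_rot": TCP orientation; "force": force on the tool from outside, world axes, zero at the start; "moment": the same for the moment, N m; "finger_gap": finger opening in mm.
Only numpy, scipy, OpenCV 4.12 (cv2) and the standard library are available. Lean on these libraries where they do the work, as an engineer would, in place of code of your own. Each camera call takes 0.05 s, during which the arm holds its last target.

## Task

The two grey bins on the bench are stack-nest bins, and someone dropped the upper one into the lower one the same way round, so it has nested and is standing on the camera modules in the lower bin. Lift the upper bin out with the plug adapter in it, without dragging the lower one up; turn it half a turn and set it back gently, without forcing, so that it stands level on the lower bin's ledges, seated down inside the rim and clear of the modules. Leave the lower bin where it stands, and everything else on the bench alone.

Things in the scene. Friction and masses are not known exactly. Their poses are not given: they have to be found in the camera images.
- top_bin_mid (a point): Centre of the upper bin, half-way up; x along its length to its card end, z up. Grey plastic stack-nest bin like the lower: 184 x 130 mm over the rim, 75 mm high, 0.13 to 0.21 kg empty, thin walls tapering to a flat base. Starts nested in the lower bin, same way round, standing on the modules, base 24 mm above the lower bin's base, rim 24 mm above its rim. No pose while held.
- top_bin_card (a point): Top of the upper bin's rim, middle of the card end (88 mm from the centre; that end wall has a broad groove in the middle outside and a small white card beside it). All round, the rim is an upright wall 5 mm thick and 20 mm high, with an edge along its top 8 mm thick and only 6 mm high, flush inside, standing out 3 mm outside.
- top_bin_plain (a point): Top of the rim at the middle of the plain end, 88 mm the other way. Pinched here from straight above, the bin droops on its narrow edge, binds in the lower bin and drags it up. With the fingers leaning outward about 0.25 rad, the outer fingertip braces on the wall under the edge and it comes out nearly level, still drooping a few hundredths of a rad, more or less.
- top_bin_base (a point): Middle of the upper bin's underside, 75 mm below its rim: flat, 150 x 96 mm. On each long side two grooves, 35 mm wide and 11 mm deep, cut into it, 54 mm from the middle towards the plain end and 20 mm towards the card end; one more, 41 mm wide and 15 mm deep, in the middle of the card end. They are the outsides of hollow ribs.
- bottom_bin_mid (a point): Centre of the lower bin, half-way up, 37.5 mm above the bench; x to its card end (at the start to the robot's left, roughly), z up. Same bin as the upper. It is loose on the bench, so a hard sideways push shifts it.
- bottom_bin_seat (a point): Middle of the lower bin at ledge height, 55 mm above its base, 20 mm below its rim. The tops of its five ribs are ledges, reaching in to 42 mm from the middle at the sides, 65 mm at the card end. Turned half a turn, the upper bin's base rests on all five between stops 10 to 12 mm high, with 2 mm of play across and 5 mm lengthwise each way. Perched on a stop it sits crooked; a light push drops it in.
- cam_a_mid (a point): Centre of a camera module (53 x 52 mm, 21 mm thick) lying flat, lens up, on the lower bin's floor in its plain-end half.
- cam_b_mid (a point): Centre of a second, equal camera module lying flat in the lower bin's card-end half.
- adapter_mid (a point): Centre of a black plug adapter, 58 x 48 mm and 40 mm high, 0.14 kg, standing loose on the upper bin's floor, its top well below the rim.
- red_driver: Bystander: red screwdriver, 172 mm, lying on the bench; origin under its middle.
- green_driver: Bystander: green screwdriver, 152 mm, lying on the bench; origin under its middle.
- black_cup: Bystander: small dark open parts cup, 56 mm across and 27 mm high; origin under its middle.
- brick: Bystander: black power brick, 119 x 52 x 32 mm, lying on the bench; origin under its middle.
- big_roll: Bystander: white label roll on the bench, 68 mm across and 42 mm high; origin under its middle.
- marker_pen: Bystander: marker pen, 138 mm, lying on the bench; origin under its middle.

How it is judged:
By the outcome, as a careful person would: the job done as asked, in the order asked, and still so for the second after the job is handed in, with the robot touching nothing.
It also fails if it takes over 61 s, if anything falls off the work surface, if the arm or the gripper's body presses on something with over 40 N, if the wrist force passes 120 N, or if a joint passes its speed limit or range.

## Working session

There is one attempt and no reset: what is moved stays moved. The work goes in short steps, Python scripts to look and compute and a tool call to move; the robot and the scene stay as the last step left them, time stands still between calls to the robot, and variables do not carry over. Pictures are saved under pics/ and viewed, and the job is handed in when it is done.

Besides the shell and the picture viewer there is one more tool, called after "Emit:" as name(argument=value, ...) on one line, values as JSON. servo_tool: Moves the arm, as the interface text tells. Its arguments: {"type":"object","properties":{"deltas":{"type":"array","items":{"type":"number"}},"force":{"type":"number"}},"required":["deltas"]}

```bash
ls; mkdir -p pics; cat > h.py <<'E'
import numpy as np, cv2
from plant import r, eyes
def K(s): return np.array([[s['fx'],0,s['cx']],[0,s['fy'],s['cy']],[0,0,1.]])
def ray(s,uv):
    p=cv2.undistortPoints(np.array(uv,float).reshape(-1,1,2),K(s),np.array(s['dist'],float)).reshape(-1,2)
    d=np.c_[p,np.ones(len(p))]@np.array(s['R']); c=-np.array(s['R']).T@np.array(s['t'])
    return c,d
def atz(s,uv,z):
    c,d=ray(s,uv); k=(z-c[2])/d[:,2]; return c+k[:,None]*d
def proj(s,X):
    X=np.array(X,float).reshape(-1,3)
    return cv2.projectPoints(X,cv2.Rodrigues(np.array(s['R'],float))[0],np.array(s['t'],float),K(s),np.array(s['dist'],float))[0].reshape(-1,2)
E
python3 - <<'E'
from h import *
np.set_printoptions(precision=3,suppress=True)
print(r.sense())
for n in ['scene','top','wrist']:
    s=eyes.snapshot(n); cv2.imwrite(f'pics/{n}0.png',s['img']); c,d=ray(s,[[280,210]]); print(n,c,d)
E
```

```text
pics
{'t': 0.0, 'q': array([-1.355,  0.418, -0.01 ,  1.614,  0.005,  1.111, -0.053]), 'qvel': array([ 0.003, -0.001, -0.001,  0.001,  0.001, -0.001,  0.002]), 'tau': array([  0.   , -85.124,   0.638, -42.599,  -0.049,   0.019,   0.   ]), 'tool_pos': array([158.668, 604.124, 204.821]), 'ee_rot': array([[-0.967,  0.254, -0.   ],
       [ 0.254,  0.967, -0.001],
       [-0.   , -0.001, -1.   ]]), 'force': array([-0.511, -0.243, -0.286]), 'moment': array([-0.045,  0.016,  0.026]), 'finger_gap': 93.88641128605634}
scene [ -18.154 -568.969  423.396] [[ 0.667  0.648 -0.368]]
top [408.384 -36.823 970.426] [[ 0.123  0.004 -0.992]]
wrist [ 86.522 623.038 385.618] [[ 0.229 -0.05  -0.973]]
```

View pics/scene0.png

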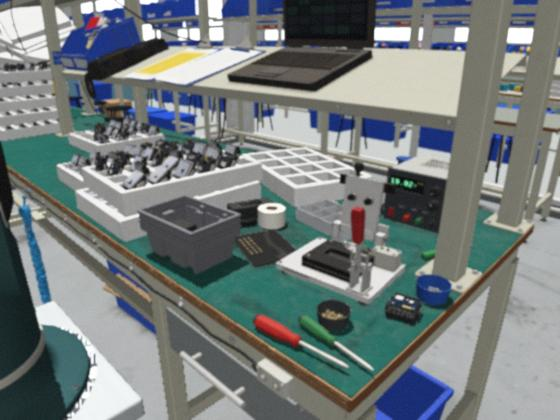

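View pics/top0.png

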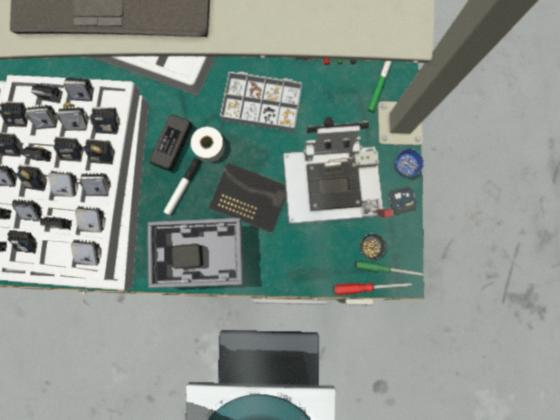

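View pics/wrist0.png

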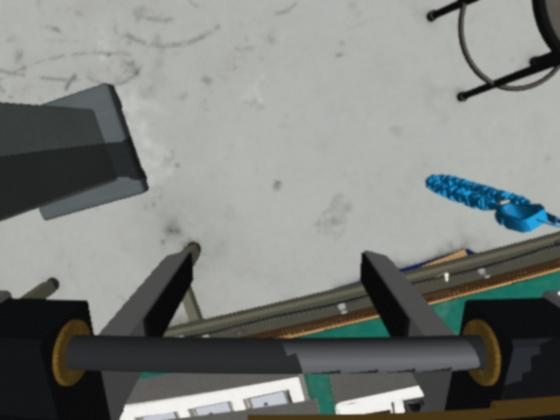

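```bash
python3 - <<'E'
from h import *
np.set_printoptions(precision=2,suppress=True)
s=eyes.snapshot('top')
for q in ['top_bin_mid','bottom_bin_mid','adapter_mid']:
    for o in eyes.regions_of('top',q)[:3]:
        m=o['mask'].astype(np.uint8)
        cs,_=cv2.findContours(m,0,2); c=max(cs,key=cv2.contourArea)
        rr=cv2.minAreaRect(c); b=cv2.boxPoints(rr)
        print(q,o['confidence'],o['box'],rr, m.sum()); 
        for z in (99,75): 
            P=atz(s,b,z); print(z,P.tolist() and np.round(P[:,:2],1).tolist(), P.mean(0))
        cv2.imwrite(f'pics/m_{q}.png',m*255)
im=s['img'][205:305,130:260]
cv2.imwrite('pics/crop0.png',cv2.resize(im,None,fx=6,fy=6,interpolation=cv2.INTER_CUBIC))
s=eyes.snapshot('scene')
im=s['img'][180:280,120:260]
cv2.imwrite('pics/crop1.png',cv2.resize(im,None,fx=5,fy=5,interpolation=cv2.INTER_CUBIC))
E
```

```text
top_bin_mid 0.88 [145.5, 221.1, 239.6, 287.5] ((194.42453002929688, 252.76416015625), (67.24082946777344, 93.6506576538086), 87.51044464111328) 5456
99 [[488.3, 231.0], [500.8, 45.6], [370.6, 35.7], [357.1, 218.1]] [429.2 132.6  99. ]
75 [[490.5, 238.4], [503.4, 47.8], [369.5, 37.7], [355.7, 225.2]] [429.77 137.27  75.  ]
adapter_mid 0.77 [172.0, 243.5, 203.8, 268.9] ((187.01034545898438, 255.6241455078125), (23.335783004760742, 30.643783569335938), 85.2363510131836) 689
99 [[442.2, 179.2], [448.8, 119.1], [403.8, 113.5], [397.1, 173.2]] [422.98 146.24  99.  ]
75 [[443.1, 185.1], [449.9, 123.4], [403.7, 117.6], [396.8, 179.0]] [423.38 151.28  75.  ]
```

View pics/crop0.png

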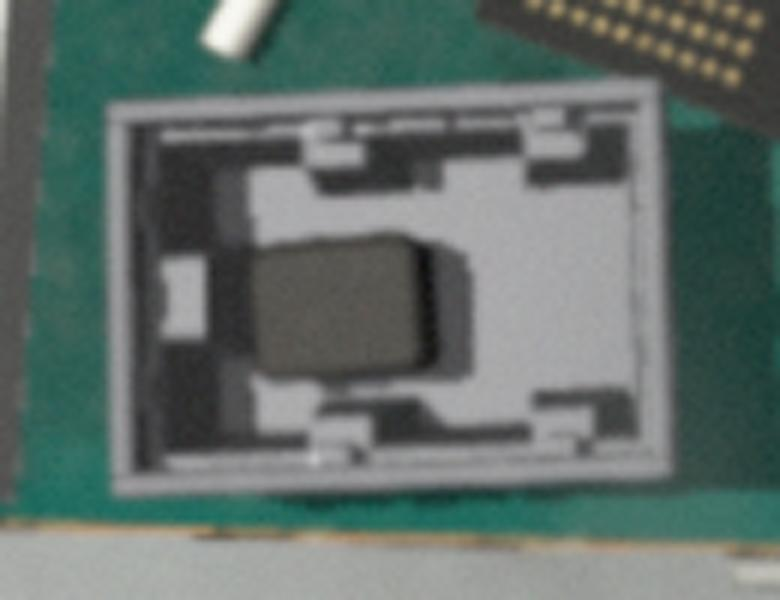

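View pics/crop1.png

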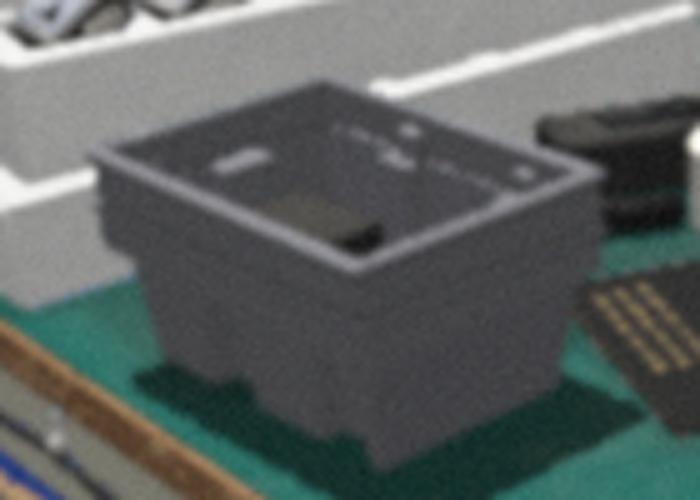

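```bash
cat > fit.py <<'E'
from h import *
from scipy.optimize import least_squares
np.set_printoptions(precision=2,suppress=True)
def rect(x,y,yaw,z,L=184,W=130):
    c,s=np.cos(yaw),np.sin(yaw)
    return np.array([[x+a*L/2*c-b*W/2*s,y+a*L/2*s+b*W/2*c,z] for a,b in((1,1),(1,-1),(-1,-1),(-1,1))])
E
python3 - <<'E'
from fit import *
st=eyes.snapshot('top'); ss=eyes.snapshot('scene')
# order: card(+y)-> a=1 ; b=+1 -> yaw+90 = -x (near robot)
ct=np.array([[115,493],[108,103],[660,80],[672,475]],float); ct=(ct+.5)/6-.5+[130,205]
cs=np.array([[90,152],[322,80],[605,172],[360,268]],float); cs=(cs+.5)/5-.5+[120,180]
f=lambda p,z=99:np.r_[(proj(st,rect(*p[:3],p[3]))-ct).ravel(),(proj(ss,rect(*p[:3],p[3]))-cs).ravel()]
o=least_squares(f,[430,132,1.6,99]); print(o.x,o.fun.reshape(-1,2))
g=lambda p:(proj(st,rect(*p[:3],99))-ct).ravel()
o2=least_squares(g,[430,132,1.6]); print(o2.x,o2.fun.reshape(-1,2))
# project nested lower rim too
img=ss['img'].copy()
im=cv2.resize(ss['img'][90:260,0:300],None,fx=2.6,fy=2.6,interpolation=cv2.INTER_CUBIC); cv2.imwrite('pics/s2.png',im)
im=cv2.resize(st['img'][60:300,0:260],None,fx=2.5,fy=2.5,interpolation=cv2.INTER_CUBIC); cv2.imwrite('pics/t2.png',im)
E
```

```text
[430.4  133.1    1.64  96.53] [[-0.34  0.48]
 [-0.21 -0.69]
 [ 0.16 -1.05]
 [ 0.63 -0.21]
 [-2.14  0.06]
 [ 0.94 -1.24]
 [ 0.84  0.22]
 [-0.77  1.29]]
[429.64 132.73   1.64] [[-0.69  0.74]
 [-0.28 -0.64]
 [ 0.37 -0.61]
 [ 0.56  0.46]]
```

View pics/s2.png

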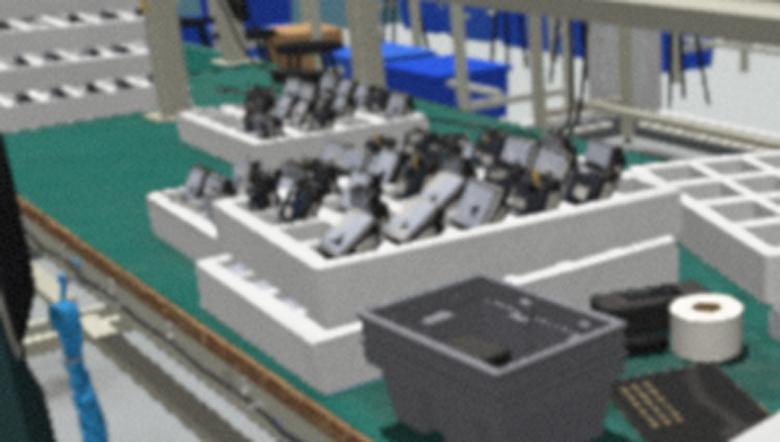

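View pics/t2.png

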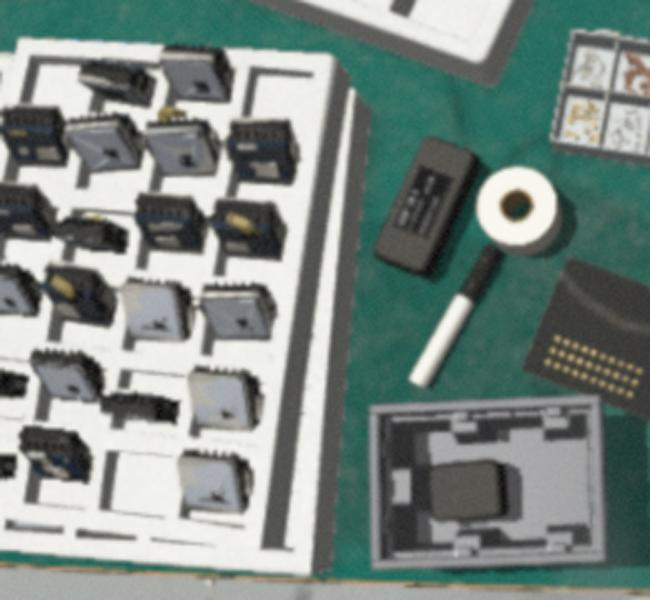

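```bash
python3 - <<'E'
from fit import *
st=eyes.snapshot('top'); ss=eyes.snapshot('scene')
def tri(a,b):
    c1,d1=ray(st,[a]);c2,d2=ray(ss,[b]);d1=d1[0];d2=d2[0]
    A=np.c_[d1,-d2];k=np.linalg.lstsq(A,c2-c1,rcond=None)[0]
    p,q=c1+k[0]*d1,c2+k[1]*d2; return (p+q)/2,np.linalg.norm(p-q)
print(tri([310/2.5,60+572/2.5],[320/2.6,90+268/2.6]))
# near module (front right): top-view module t2 (180..250,452..512); scene front module around (355,205)-(375,255)
for z in (120,150,180,200):
    print(z,atz(st,[[250/2.5,60+455/2.5],[255/2.5,60+370/2.5],[180/2.5,60+452/2.5]],z)[:,:2].ravel())
for a,b in (([183,452],[358,203]),([248,452],[378,210]),([252,370],[465,172])):
    print(tri(np.array(a)/2.5+[0,60],np.array(b)/2.6+[0,90]))
E
```

```text
(array([355.52, 259.43, 125.38]), np.float64(1.2772612889171768))
120 [443.55 314.08 509.94 314.78 444.07 371.45]
150 [442.31 301.7  506.36 302.37 442.81 357.05]
180 [441.07 289.32 502.78 289.97 441.55 342.64]
200 [440.24 281.07 500.39 281.7  440.72 333.04]
(array([443.66, 357.82, 142.71]), np.float64(1.0993585741381908))
(array([441.42, 307.04, 146.48]), np.float64(7.655493095532127))
(array([510.07, 290.6 , 172.29]), np.float64(15.93755694473544))
```

Emit:
servo_tool(deltas=[0,0,-0.17,10,-20,50,0.5,0,0,-0.34,40,-70,80,0.5,0,0,-0.51,70,-130,90,0.5,0,0,-0.68,105,-190,90,0.5,0,0,-0.85,135,-250,90,0.5,0,0,-1.02,165,-310,90,0.5,0,0,-1.2,195,-375,90,0.5,0,0,-1.38,225,-435,90,0.5,0,0,-1.56,255,-495,90,0.5,0,0,-1.74,280,-555,90,0.5])

```text
t: 1.85
tool_pos: [420.9, 88.6, 295.8]
ee_rot: [[0.418, 0.908, 0.001], [0.908, -0.418, 0.001], [0.001, 0.0, -1.0]]
force: [0.5, 0.8, -1.2]
finger_gap: 70.7
```

```bash
cat > tgt.py <<'E'
from h import *
from scipy.spatial.transform import Rotation as Ro
np.set_printoptions(precision=3,suppress=True)
def pose(o_ang,lean):
    o=np.array([np.cos(o_ang),np.sin(o_ang),0]);u=np.array([0,0,1.])
    z=-o*np.sin(lean)-u*np.cos(lean); y=o*np.cos(lean)-u*np.sin(lean)
    return np.c_[np.cross(y,z),y,z]
def delta(Rt,pt):
    s=r.sense(); 
    print('t',s['t'],'q',s['q'],'F',s['force'],'M',s['moment'],'gap',round(s['finger_gap'],1)); print('p',s['tool_pos'])
    print('rotvec',Ro.from_matrix(Rt@s['ee_rot'].T).as_rotvec(),'shift',np.array(pt)-s['tool_pos'])
E
python3 - <<'E'
from tgt import *
delta(pose(1.64-np.pi,0.26),[435.7,48.7,82.7])
E
```

```text
t 1.85 q [-0.859 -0.05   0.566  1.961  0.028  1.221 -0.735] F [ 0.533  0.773 -1.243] M [-0.032  0.028  0.019] gap 70.7
p [420.936  88.561 295.75 ]
rotvec [ 0.224  0.156 -1.063] shift [  14.764  -39.861 -213.05 ]
```

Emit:
servo_tool(deltas=[0.035,0.025,-0.17,3,-7,-15,0.0,0.07,0.05,-0.34,6,-14,-30,-0.2,0.1,0.075,-0.51,9,-21,-45,-0.4,0.135,0.1,-0.68,12,-28,-60,-0.4,0.18,0.13,-0.86,14,-35,-75,-0.4,0.224,0.156,-1.063,15,-40,-90,-0.4,0.224,0.156,-1.063,15,-40,-120,-0.4,0.224,0.156,-1.063,15,-40,-140,-0.4])

```text
t: 2.85
tool_pos: [435.7, 48.3, 154.9]
ee_rot: [[0.998, 0.066, -0.018], [0.069, -0.964, 0.256], [-0.0, -0.257, -0.966]]
force: [-0.4, 0.2, 0.3]
finger_gap: 28.0
```

```bash
python3 - <<'E'
from tgt import *
delta(pose(1.64-np.pi,0.26),[435.7,48.7,82.7])
for n in ['top','scene','wrist']:
    s=eyes.snapshot(n); cv2.imwrite(f'pics/{n}1.png',s['img'])
    if n!='wrist':
        P=proj(s,[[435.7,48.7,99]])[0]; u,v=int(P[0]),int(P[1]); im=s['img'][max(0,v-60):v+60,max(0,u-80):u+80]; cv2.imwrite(f'pics/{n}1c.png',cv2.resize(im,None,fx=5,fy=5,interpolation=cv2.INTER_CUBIC))
E
```

```text
t 2.85 q [-0.641  0.211  0.735  2.127 -0.492  0.96  -1.109] F [-0.366  0.218  0.25 ] M [-0.208  0.122 -0.068] gap 28.0
p [435.705  48.316 154.852]
rotvec [ 0.    -0.     0.001] shift [ -0.005   0.384 -72.152]
```

View pics/scene1c.png

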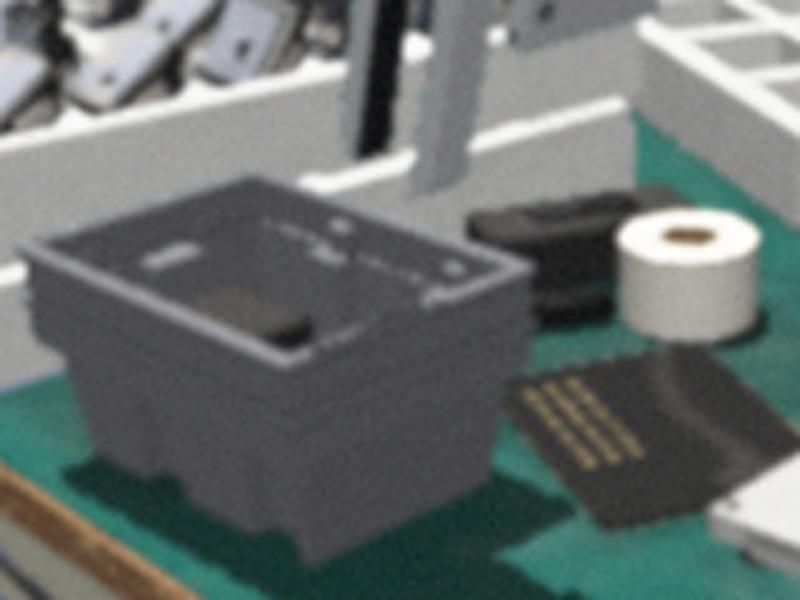

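View pics/wrist1.png

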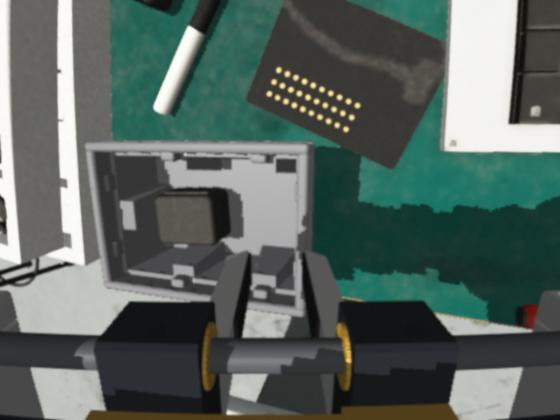

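View pics/top1.png

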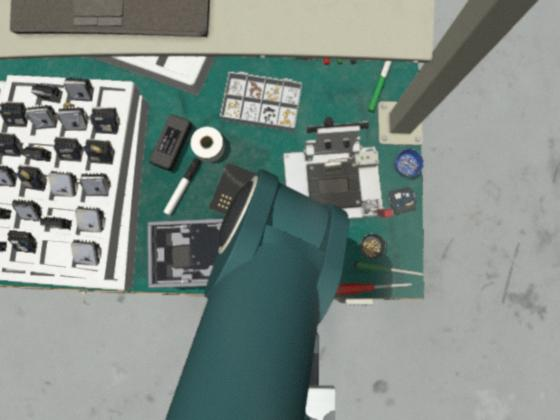

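```bash
python3 - <<'E'
from fit import *
s=eyes.snapshot('wrist'); im=s['img'].copy()
for X,c in ((rect(430,133,1.64,99),(0,0,255)),(rect(430,133,1.64,75),(255,0,0)),(rect(430,133,1.64,99,168,114),(0,255,0))):
    P=(proj(s,X)*16).astype(np.int32); 
    print(P/16)
    im=im if 0 else im
    cv2.polylines(im,[P],True,c,1,cv2.LINE_AA,4)
a=cv2.resize(s['img'][130:320,75:325],None,fx=3.1,fy=3.1,interpolation=cv2.INTER_CUBIC)
b=cv2.resize(im[130:320,75:325],None,fx=3.1,fy=3.1,interpolation=cv2.INTER_CUBIC)
cv2.imwrite('pics/w1a.png',a);cv2.imwrite('pics/w1b.png',b)
E
```

```text
[[104.06 287.81]
 [ 84.19 141.88]
 [308.19 142.88]
 [303.88 317.25]]
[[121.31 277.25]
 [104.75 140.5 ]
 [313.75 141.44]
 [309.12 302.38]]
[[110.06 280.88]
 [ 93.06 151.81]
 [296.19 154.75]
 [293.75 306.56]]
```

View pics/w1a.png

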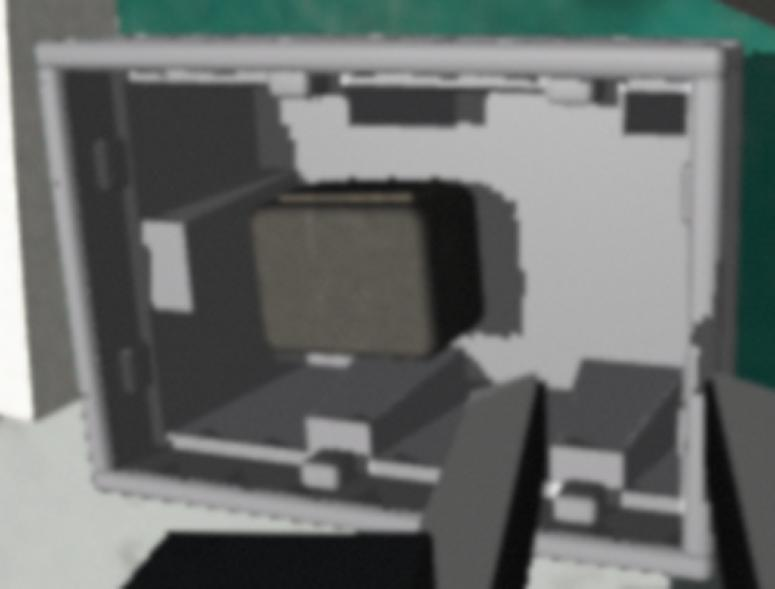

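View pics/w1b.png

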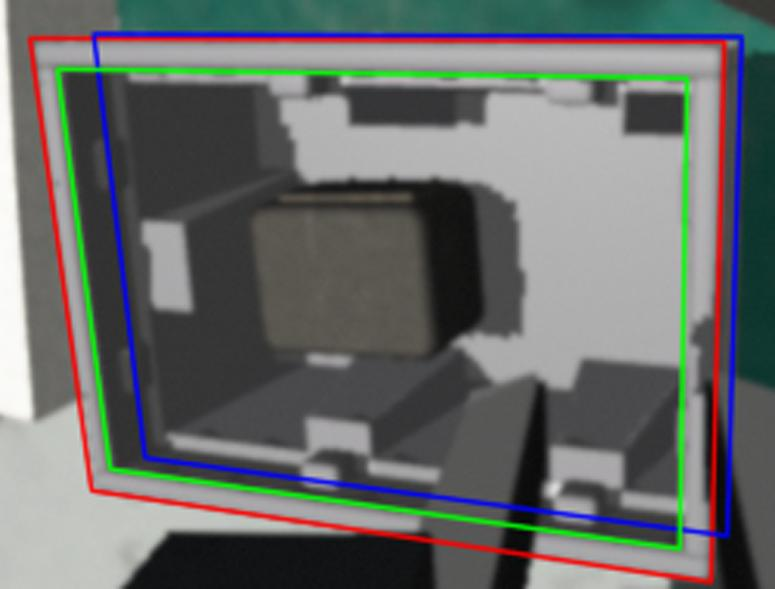

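Emit:
servo_tool(deltas=[0,0,0,0,0,-20,-0.4,0,0,0,0,0,-40,-0.4,0,0,0,0,0,-55,-0.4,0,0,0,0,0,-67,-0.4,0,0,0,0,0,-72,-0.4,0,0,0,0,0,-72.5,-0.4], force=20)

```text
t: 3.8
tool_pos: [436.3, 48.4, 83.9]
ee_rot: [[0.998, 0.067, -0.018], [0.069, -0.964, 0.256], [0.0, -0.257, -0.966]]
force: [0.3, -0.2, 0.7]
finger_gap: 28.2
```

```bash
python3 - <<'E'
from tgt import *
delta(pose(1.64-np.pi,0.26),[435.7,48.7,82.7])
s=eyes.snapshot('wrist'); cv2.imwrite('pics/w2.png',cv2.resize(s['img'][120:420,50:400],None,fx=2.2,fy=2,interpolation=cv2.INTER_CUBIC))
s=eyes.snapshot('scene'); cv2.imwrite('pics/s2c.png',cv2.resize(s['img'][130:280,120:300],None,fx=4,fy=4,interpolation=cv2.INTER_CUBIC))
E
```

```text
t 3.8 q [-0.56   0.354  0.669  2.179 -0.659  0.84  -0.931] F [ 0.326 -0.224  0.731] M [-0.253  0.146 -0.053] gap 28.2
p [436.287  48.415  83.929]
rotvec [ 0.  0. -0.] shift [-0.587  0.285 -1.229]
```

View pics/w2.png

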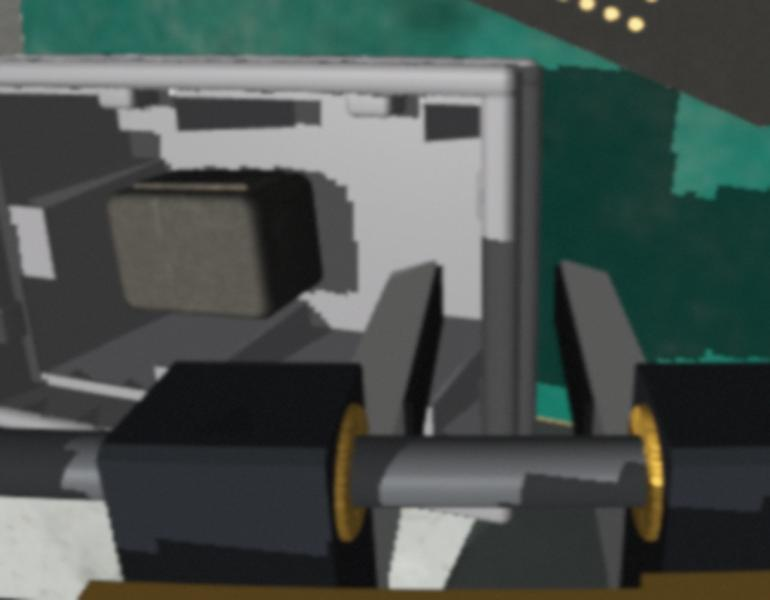

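View pics/s2c.png

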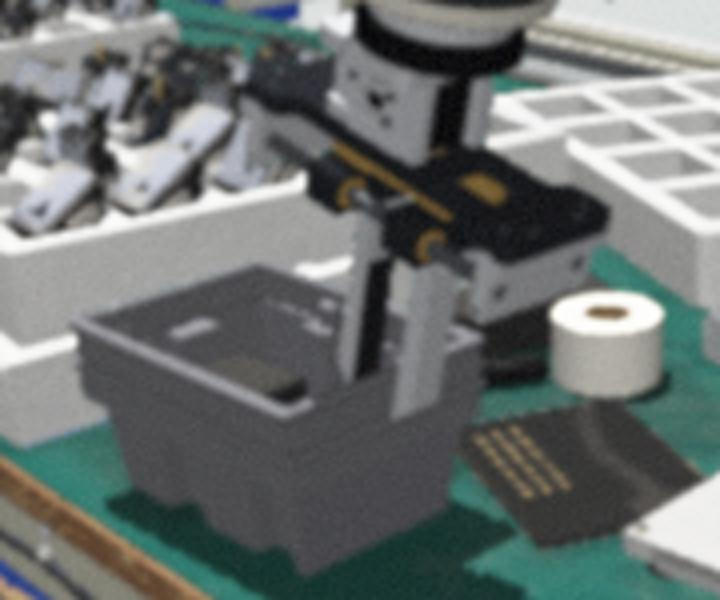

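Emit:
servo_tool(deltas=[0,0,0,-0.5,0,-1.5,-0.6,0,0,0,-0.5,0,-1.5,-0.8,0,0,0,-0.5,0,-1.5,-1,0,0,0,-0.5,0,-1.5,-1,0,0,0,-0.5,0,-1.5,-1], force=15)

```text
t: 4.53
tool_pos: [436.0, 48.5, 82.7]
ee_rot: [[0.998, 0.067, -0.017], [0.069, -0.964, 0.256], [0.001, -0.257, -0.966]]
force: [0.7, 0.0, 3.3]
finger_gap: 8.2
```

```bash
python3 - <<'E'
from tgt import *
delta(pose(1.64-np.pi,0.26),[435.7,48.7,82.7])
E
```

```text
t 4.525 q [-0.558  0.356  0.668  2.181 -0.663  0.837 -0.928] F [0.742 0.012 3.317] M [-0.06   0.22  -0.009] gap 8.2
p [435.95   48.472  82.695]
rotvec [ 0.     0.001 -0.   ] shift [-0.25   0.228  0.005]
```

Emit:
servo_tool(deltas=[0,0,0,0,0,0,-1,0,0,0,0,0,0,-1,0,0,0,0,0,3,-1,0,0,0,0,0,6,-1,0,0,0,0,0,9,-1,0,0,0,0,0,12,-1,0,0,0,0,0,12,-1], force=50)

```text
t: 5.4
tool_pos: [436.1, 48.5, 94.9]
ee_rot: [[0.998, 0.068, -0.017], [0.07, -0.964, 0.257], [0.001, -0.257, -0.966]]
force: [-0.1, 0.3, -2.9]
finger_gap: 7.2
```

```bash
python3 - <<'E'
from tgt import *
delta(pose(1.64-np.pi,0.26),[435.7,48.7,82.7])
s=eyes.snapshot('scene'); cv2.imwrite('pics/s3c.png',cv2.resize(s['img'][130:280,120:300],None,fx=4,fy=4,interpolation=cv2.INTER_CUBIC))
E
```

```text
t 5.4 q [-0.575  0.331  0.683  2.174 -0.633  0.857 -0.958] F [-0.143  0.281 -2.889] M [-0.769  0.064 -0.004] gap 7.2
p [436.062  48.531  94.939]
rotvec [-0.     0.001 -0.   ] shift [ -0.362   0.169 -12.239]
```

View pics/s3c.png

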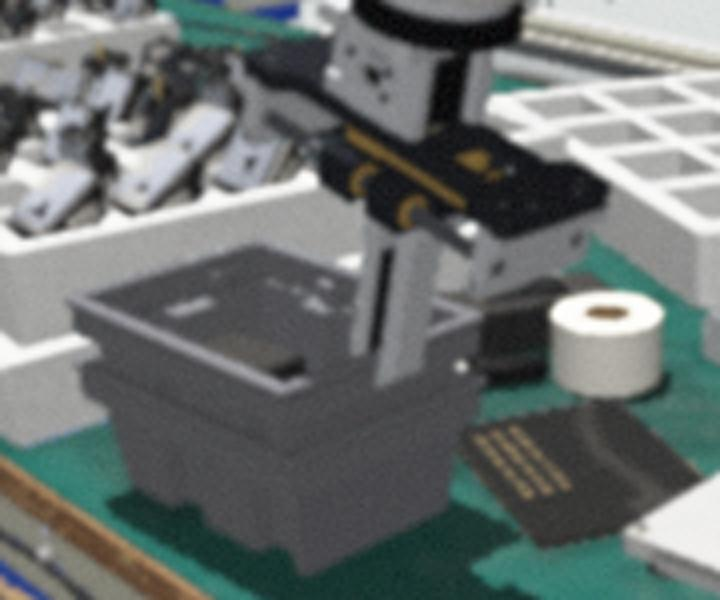

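Emit:
servo_tool(deltas=[0,0,0,0,0,5,-1,0,0,0,0,0,10,-1,0,0,0,0,0,15,-1,0,0,0,0,0,20,-1,0,0,0,0,0,25,-1])

```text
t: 6.08
tool_pos: [436.0, 48.5, 120.2]
ee_rot: [[0.998, 0.068, -0.017], [0.07, -0.964, 0.257], [0.001, -0.257, -0.966]]
force: [-0.3, -0.1, -2.5]
finger_gap: 7.3
```

```bash
python3 - <<'E'
from tgt import *
delta(pose(1.64-np.pi,0.26),[435.7,48.7,82.7])
s=eyes.snapshot('scene'); cv2.imwrite('pics/s4c.png',cv2.resize(s['img'][130:280,120:300],None,fx=4,fy=4,interpolation=cv2.INTER_CUBIC))
E
```

```text
t 6.075 q [-0.606  0.28   0.711  2.156 -0.573  0.899 -1.022] F [-0.336 -0.091 -2.513] M [-0.735  0.179  0.006] gap 7.3
p [436.004  48.55  120.178]
rotvec [-0.     0.001 -0.   ] shift [ -0.304   0.15  -37.478]
```

View pics/s4c.png

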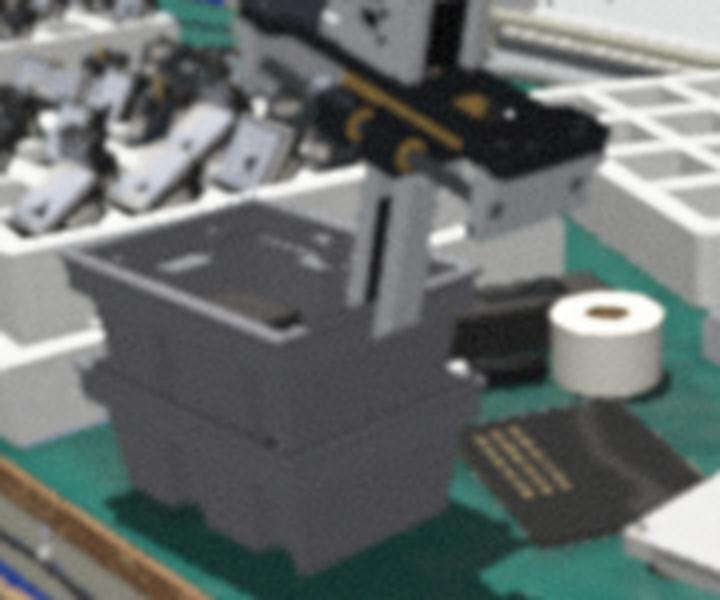

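Emit:
servo_tool(deltas=[0,0,0,0,0,8,-1,0,0,0,0,0,18,-1,0,0,0,0,0,30,-1,0,0,0,3,-3,44,-1,0,0,0,8,-6,58,-1,0,0,0,14,-10,72,-1,0,0,0,20,-14,86,-1,0,0,0,25,-18,98,-1,0,0,0,30,-20,105,-1,0,0,0,30,-20,105,-1])

```text
t: 7.38
tool_pos: [466.6, 28.4, 225.8]
ee_rot: [[0.998, 0.067, -0.016], [0.069, -0.964, 0.257], [0.002, -0.257, -0.966]]
force: [-0.9, 0.7, -2.4]
finger_gap: 7.6
```

```bash
python3 - <<'E'
from tgt import *
delta(pose(1.64-np.pi,0.26),[435.7,48.7,82.7])
s=eyes.snapshot('scene'); cv2.imwrite('pics/s5c.png',cv2.resize(s['img'][90:280,90:330],None,fx=3.3,fy=3.1,interpolation=cv2.INTER_CUBIC))
s=eyes.snapshot('top'); cv2.imwrite('pics/t5c.png',cv2.resize(s['img'][190:320,110:290],None,fx=4,fy=4,interpolation=cv2.INTER_CUBIC))
s=eyes.snapshot('wrist'); cv2.imwrite('pics/w5.png',s['img'])
E
```

```text
t 7.375 q [-0.639  0.17   0.775  1.983 -0.416  1.126 -1.171] F [-0.899  0.717 -2.436] M [-0.794  0.115 -0.016] gap 7.6
p [466.647  28.402 225.848]
rotvec [-0.     0.002 -0.   ] shift [ -30.947   20.298 -143.148]
```

View pics/s5c.png

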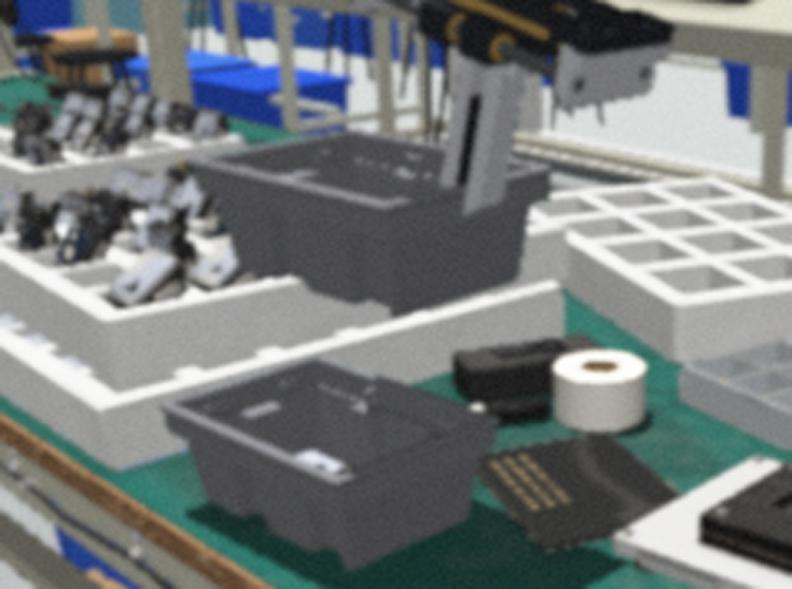

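View pics/t5c.png

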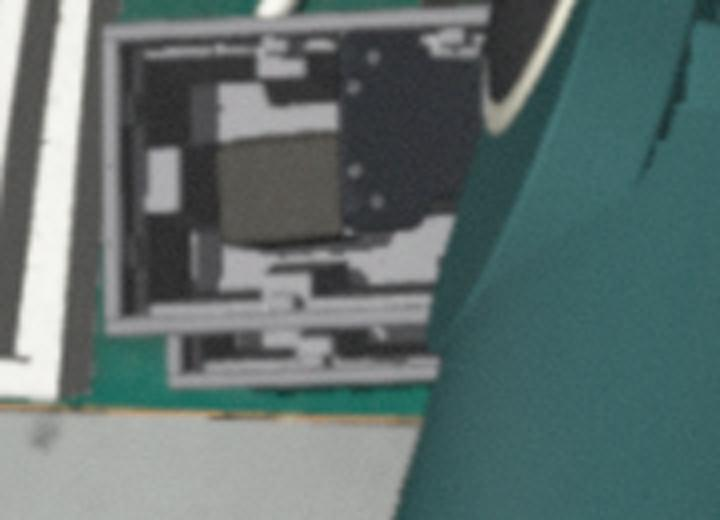

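View pics/w5.png

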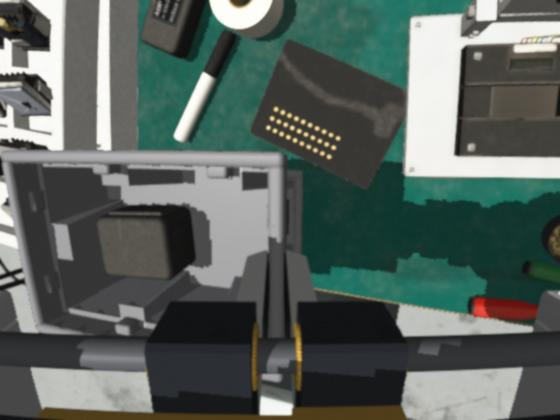

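```bash
python3 - <<'E'
from tgt import *
s=eyes.snapshot('scene'); np.save('s5.npy',s['img']); cv2.imwrite('pics/s6.png',cv2.resize(s['img'][120:200,140:270],None,fx=6,fy=6,interpolation=cv2.INTER_CUBIC))
s=eyes.snapshot('wrist'); cv2.imwrite('pics/w6.png',cv2.resize(s['img'][140:360,0:310],None,fx=2.5,fy=2.5,interpolation=cv2.INTER_CUBIC))
E
```

```text
(no output)
```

View pics/s6.png

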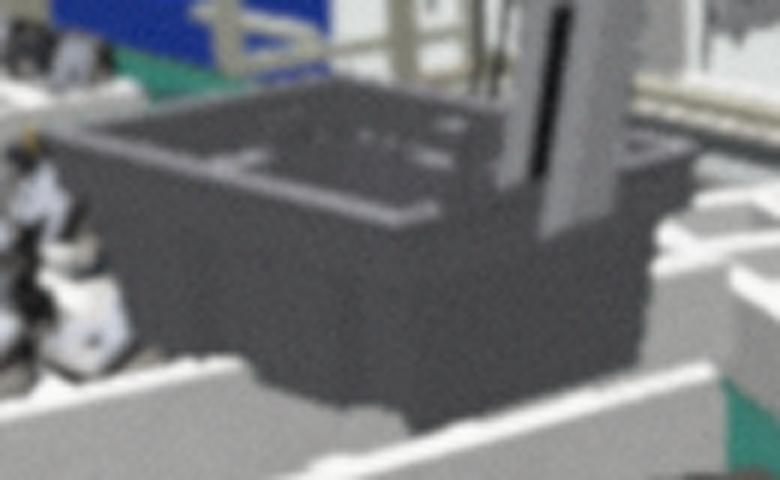

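View pics/w6.png

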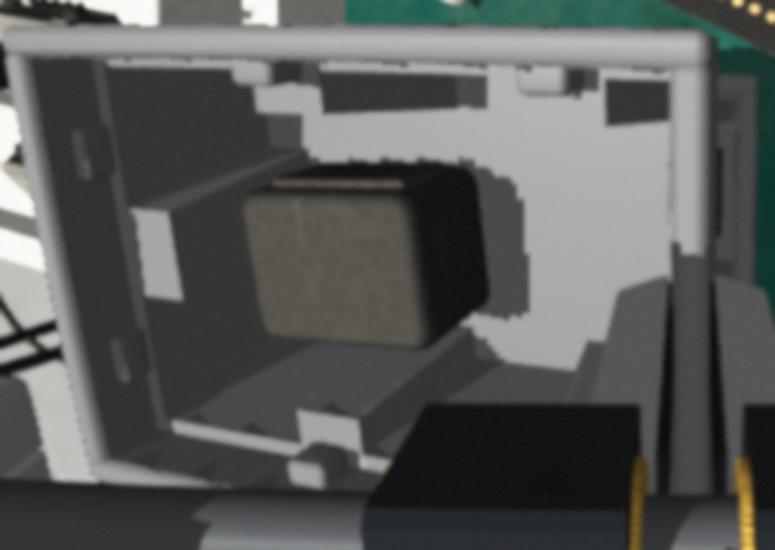

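```bash
cat > fit6.py <<'E'
from tgt import *
from scipy.optimize import least_squares
def corners(p,L=184,W=130,z=0):
    R=Ro.from_euler('ZYX',[p[3],p[4],p[5]]).as_matrix()  # p4: pitch about bin y: + = card end down
    return p[:3]+np.array([[a*L/2,b*W/2,z] for a,b in((1,1),(1,-1),(-1,-1),(-1,1))])@R.T
# b=+1: near robot when yaw=+90 ; index 0 card/near,1 card/far,2 plain/far,3 plain/near
def fit(obs,p0,w={}):
    S={n:eyes.snapshot(n) for n in obs}
    def f(p):
        C=corners(p);o=[]
        for n,d in obs.items():
            P=proj(S[n],C)
            for i,uv in d.items(): o.append((P[i]-np.array(uv))*w.get(n,1))
        return np.concatenate(o)
    s=least_squares(f,p0,loss='soft_l1'); 
    J=s.jac; cov=np.linalg.pinv(J.T@J)
    print('pose',s.x,'sd/px',np.sqrt(np.diag(cov))); print(f(s.x).reshape(-1,2)); return s.x,S
E
cat > m1.py <<'E'
from fit6 import *
h=lambda c,k,o:(np.array(c,float)+.5)/k-.5+o
obs={'scene':{0:h([38,128],6,[140,120]),1:h([335,75],6,[140,120]),2:h([702,145],6,[140,120]),3:h([398,222],6,[140,120])},
'wrist':{1:h([5,30],2.5,[0,140]),2:h([713,32],2.5,[0,140]),0:h([97,480],2.5,[0,140])},
'top':{1:h([103,25],4,[110,190]),0:h([103,333],4,[110,190])}}
p,S=fit(obs,[460,112,240,1.64,0,0])
s=S['wrist'];im=s['img'].copy();cv2.polylines(im,[(proj(s,corners(p))*16).astype(np.int32)],True,(0,0,255),1,cv2.LINE_AA,4)
cv2.imwrite('pics/w6b.png',im)
q=r.sense();R=q['ee_rot'];Rb=Ro.from_euler('ZYX',p[3:]).as_matrix()
print('bin centre in tool',R.T@(p[:3]-q['tool_pos'])); print('bin R', Rb)
E
python3 m1.py
```

```text
pose [458.776 112.08  240.482   1.642  -0.004  -0.001] sd/px [0.359 0.547 0.798 0.003 0.007 0.007]
[[-0.911  0.463]
 [ 0.806 -0.791]
 [ 1.187  0.063]
 [-0.125  0.242]
 [ 0.22  -0.594]
 [-0.336  0.075]
 [-0.278  0.169]
 [ 0.017  0.118]
 [ 0.918  1.537]]
bin centre in tool [ -1.489 -84.824   7.085]
bin R [[-0.071 -0.997 -0.001]
 [ 0.997 -0.071 -0.004]
 [ 0.004 -0.001  1.   ]]
```

View pics/w6b.png

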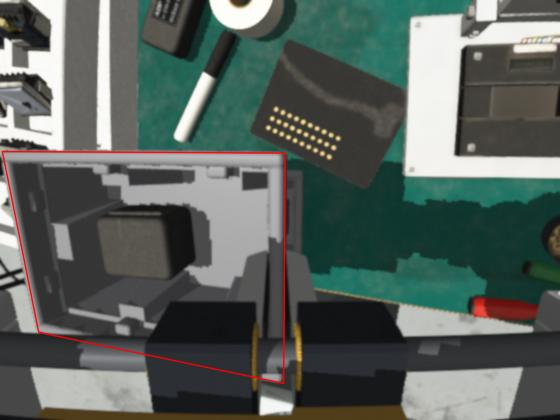

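```bash
python3 - <<'E'
import numpy as np
a0=np.arctan2(-83.7,7.9);r=84.1
for call in range(3):
    th0=call*np.pi/3
    for k in ([.03,.1,.22,.35,.48,.61,.74,.87,.97,1.047] if call==0 else [.13,.26,.39,.52,.65,.78,.91,1.02,1.047] if call==1 else [.13,.26,.39,.52,.65,.78,.89,.98,1.03,1.047]):
        p=r*np.array([np.cos(a0+th0+k)-np.cos(a0+th0),np.sin(a0+th0+k)-np.sin(a0+th0)]); print(k,p.round(0),end='; ')
    print()
E
```

```text
0.03 [3. 0.]; 0.1 [8. 1.]; 0.22 [18.  4.]; 0.35 [28.  8.]; 0.48 [38. 13.]; 0.61 [47. 20.]; 0.74 [54. 27.]; 0.87 [61. 36.]; 0.97 [66. 43.]; 1.047 [69. 49.]; 
0.13 [ 4. 10.]; 0.26 [ 6. 21.]; 0.39 [ 8. 32.]; 0.52 [ 7. 43.]; 0.65 [ 6. 53.]; 0.78 [ 3. 64.]; 0.91 [-2. 74.]; 1.02 [-7. 82.]; 1.047 [-8. 84.]; 
0.13 [-7.  8.]; 0.26 [-15.  16.]; 0.39 [-24.  22.]; 0.52 [-33.  28.]; 0.65 [-43.  32.]; 0.78 [-54.  34.]; 0.89 [-63.  35.]; 0.98 [-71.  35.]; 1.03 [-75.  35.]; 1.047 [-76.  35.];
```

Emit:
servo_tool(deltas=[0,0,0.03,3,0,0,-1,0,0,0.1,8,1,2,-1,0,0,0.22,18,4,5,-1,0,0,0.35,28,8,10,-1,0,0,0.48,38,13,15,-1,0,0,0.61,47,20,20,-1,0,0,0.74,54,27,20,-1,0,0,0.87,61,36,20,-1,0,0,0.97,66,43,20,-1,0,0,1.047,69,49,20,-1])

```text
t: 9.02
tool_pos: [535.6, 78.1, 245.1]
ee_rot: [[0.435, 0.87, -0.232], [0.901, -0.42, 0.113], [0.001, -0.258, -0.966]]
force: [0.1, -0.6, -3.0]
finger_gap: 7.2
```

```bash
python3 -c "
from tgt import *
delta(pose(1.64-np.pi,0.26),[435.7,48.7,82.7])"
```

```text
t 9.025 q [-0.538  0.417  0.566  1.626 -0.333  1.413 -0.341] F [ 0.091 -0.633 -2.995] M [-0.378 -0.552  0.028] gap 7.2
p [535.586  78.121 245.139]
rotvec [-0.001  0.001 -1.052] shift [ -99.886  -29.421 -162.439]
```

Emit:
servo_tool(deltas=[0,0,0.13,4,10,0,-1,0,0,0.26,6,21,0,-1,0,0,0.39,8,32,0,-1,0,0,0.52,7,43,0,-1,0,0,0.65,6,53,0,-1,0,0,0.78,3,64,0,-1,0,0,0.91,-2,74,0,-1,0,0,1.02,-7,82,0,-1,0,0,1.047,-8,84,0,-1])

```text
t: 10.15
tool_pos: [527.4, 163.2, 244.9]
ee_rot: [[-0.565, 0.797, -0.214], [0.825, 0.546, -0.144], [0.003, -0.258, -0.966]]
force: [0.2, 0.5, -3.1]
finger_gap: 7.5
```

Emit:
servo_tool(deltas=[0,0,0.13,-7,8,0,-1,0,0,0.26,-15,16,0,-1,0,0,0.39,-24,22,0,-1,0,0,0.52,-33,28,0,-1,0,0,0.65,-43,32,0,-1,0,0,0.78,-54,34,0,-1,0,0,0.89,-63,35,0,-1,0,0,0.98,-71,35,0,-1,0,0,1.03,-75,35,0,-1,0,0,1.047,-76,35,0,-1])

```text
t: 11.4
tool_pos: [451.5, 198.0, 245.0]
ee_rot: [[-0.997, -0.074, 0.017], [-0.076, 0.963, -0.257], [0.003, -0.258, -0.966]]
force: [0.3, 0.2, -3.3]
finger_gap: 7.3
```

```bash
python3 - <<'E'
from tgt import *
delta(pose(1.64,0.26),[435.7,48.7,82.7])
for n in ['scene','top','wrist']:
    s=eyes.snapshot(n); cv2.imwrite(f'pics/{n}7.png',s['img'])
    np.save(f'{n}7.npy',s['img'])
    im=s['img']; im={'scene':im[90:280,90:330],'top':im[190:320,110:290],'wrist':im}[n]
    k={'scene':3.3,'top':4,'wrist':1.4}[n]
    cv2.imwrite(f'pics/{n}7c.png',cv2.resize(im,None,fx=k,fy=k,interpolation=cv2.INTER_CUBIC))
E
```

```text
t 11.4 q [-0.757  0.217  0.154  1.826  0.201  1.243  0.963] F [ 0.321  0.23  -3.271] M [0.75  0.046 0.01 ] gap 7.3
p [451.455 197.977 244.951]
rotvec [ 0.001 -0.003 -0.007] shift [ -15.755 -149.277 -162.251]
```

View pics/scene7c.png

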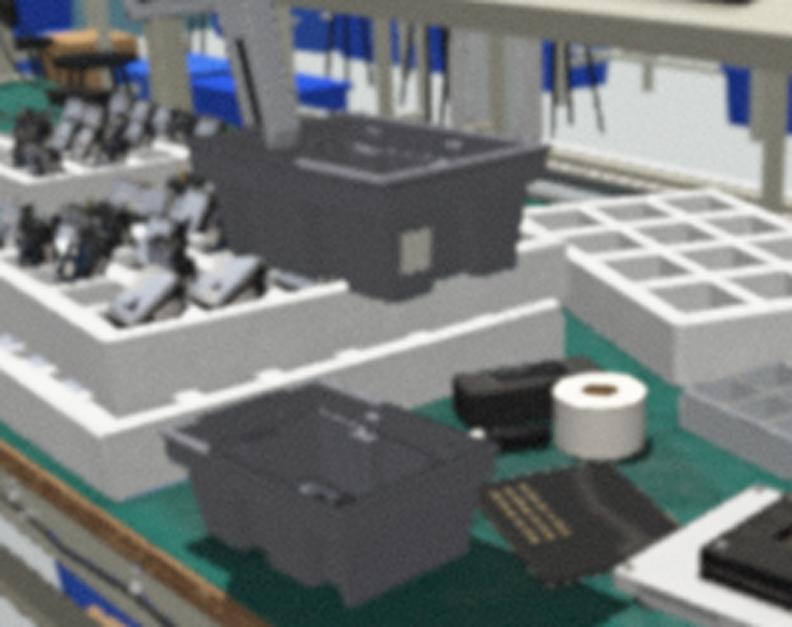

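View pics/top7c.png

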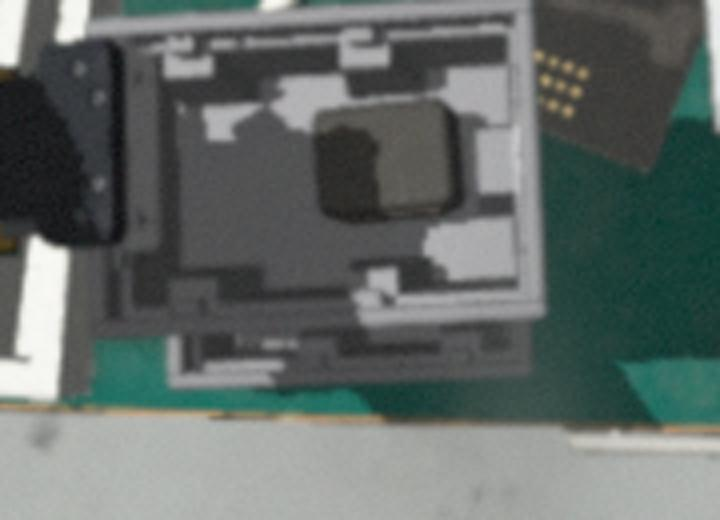

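View pics/wrist7c.png

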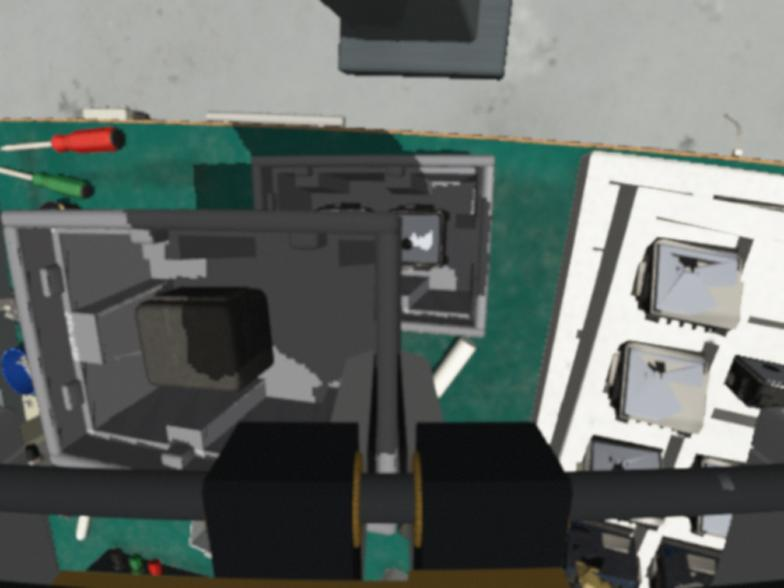

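```bash
python3 - <<'E'
import numpy as np,cv2
def c(n,x0,y0,w,h,k,o):
    im=np.load(f'{n}7.npy')[y0:y0+h,x0:x0+w]
    cv2.imwrite(f'pics/{o}.png',cv2.resize(im,None,fx=k,fy=k,interpolation=cv2.INTER_CUBIC))
c('wrist',165,100,200,150,4,'z1')
c('wrist',0,140,300,200,2.6,'z2')
c('scene',135,195,110,85,7,'z3')
c('scene',140,115,130,75,6,'z4')
E
```

```text
(no output)
```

View pics/z1.png

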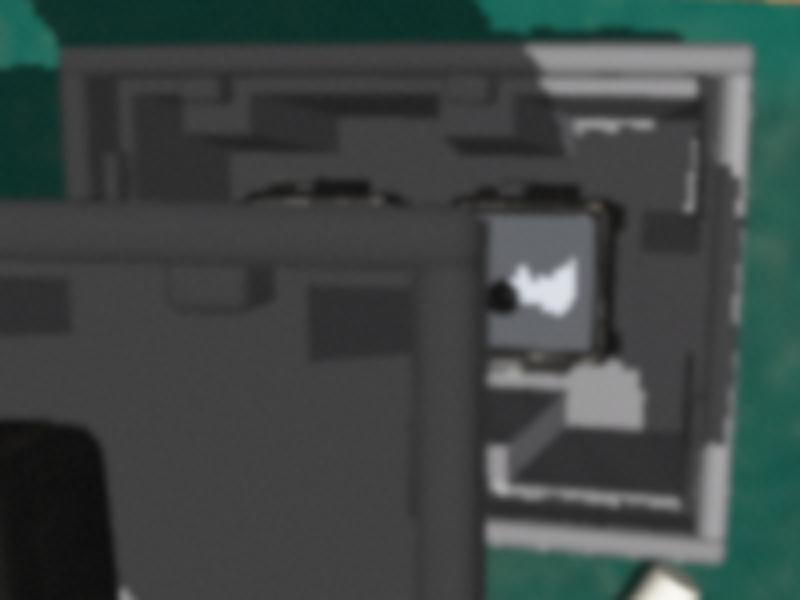

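View pics/z2.png

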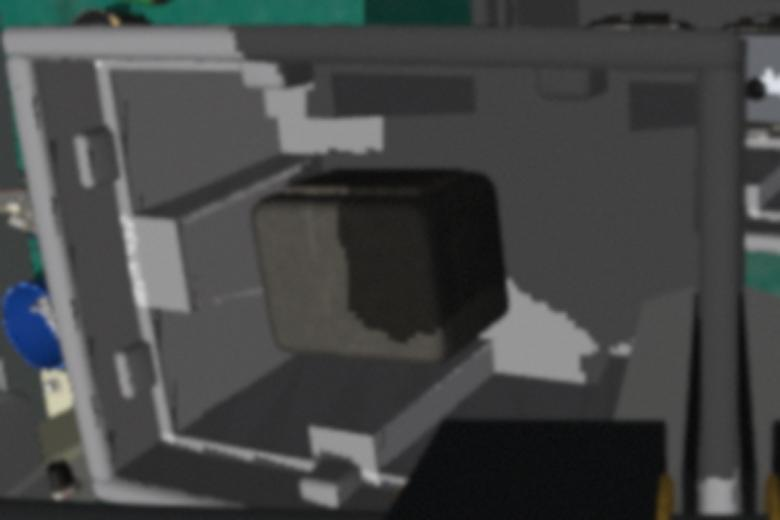

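View pics/z3.png

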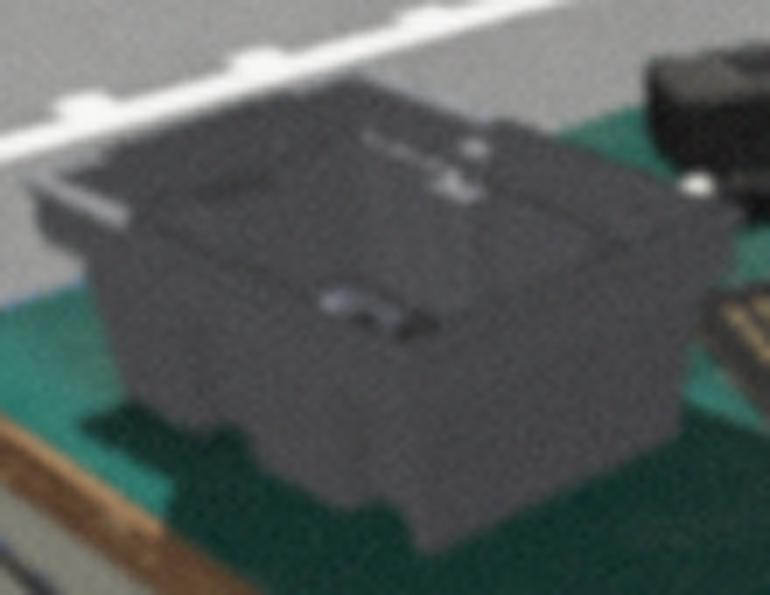

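View pics/z4.png

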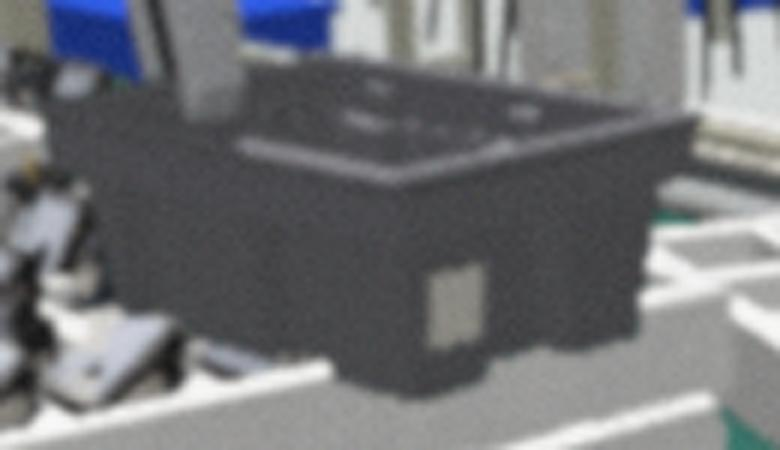

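```bash
cat > m2.py <<'E'
from fit6 import *
h=lambda c,k,o:(np.array(c,float)+.5)/k-.5+o
W=lambda c:h(c,4,[165,100]); W2=lambda c:h(c,2.6,[0,140]); S3=lambda c:h(c,7,[135,195]); S4=lambda c:h(c,6,[140,115]); T=lambda c:h(c,4,[110,190])
low={'wrist':{3:W([62,47]),0:W([752,45]),1:W([722,560])},'scene':{0:S3([25,180]),1:S3([355,70]),2:S3([747,210])},'top':{0:T([168,388]),3:T([530,376])}}
def fitlow(obs,names):
    Sn={n:eyes.snapshot(n) for n in names}
    def f(p):
        C=corners([p[0],p[1],75,p[2],0,0]);o=[]
        for n in names:
            P=proj(Sn[n],C)
            for i,uv in obs[n].items(): o.append(P[i]-uv)
        return np.concatenate(o)
    s=least_squares(f,[430,133,1.64]); print(names,s.x,'\n',f(s.x).reshape(-1,2)); return s.x
fitlow(low,['wrist']);fitlow(low,['top','scene']);l=fitlow(low,['wrist','top','scene'])
up={'wrist':{1:W2([5,30]),2:W2([742,38]),0:W2([97,500])},'scene':{1:S4([398,185]),0:S4([702,115])},'top':{1:T([545,320])}}
p,S=fit(up,[459,112,260,-1.5,0,0])
s=S['wrist'];im=s['img'].copy()
for C in (corners(p),corners([l[0],l[1],75,l[2],0,0]),corners(p,L=168,W=114),corners([l[0],l[1],75,l[2],0,0],L=168,W=114)): cv2.polylines(im,[(proj(s,C)*16).astype(np.int32)],True,(0,0,255),1,cv2.LINE_AA,4)
cv2.imwrite('pics/w7b.png',cv2.resize(im[90:370],None,fx=1.4,fy=1.4))
q=r.sense();R=q['ee_rot'];print('bin centre in tool',R.T@(p[:3]-q['tool_pos']),q['tool_pos'])
E
python3 m2.py
```

```text
['wrist'] [429.784 132.533   1.639] 
 [[-1.383 -0.296]
 [ 0.597 -0.867]
 [ 0.376  1.473]]
['top', 'scene'] [429.902 132.764   1.632] 
 [[-0.205 -0.003]
 [ 0.918  0.136]
 [-1.399 -0.818]
 [ 0.677 -1.391]
 [ 0.299 -0.335]]
['wrist', 'top', 'scene'] [429.771 132.601   1.638] 
 [[-1.284 -0.435]
 [ 0.744 -0.687]
 [ 0.294  1.642]
 [ 0.058  0.324]
 [ 1.176 -0.068]
 [-1.539 -0.662]
 [ 0.389 -1.337]
 [ 0.359 -0.419]]
pose [460.582 113.566 259.965  -1.498  -0.011   0.   ] sd/px [0.492 1.007 2.64  0.003 0.023 0.008]
[[ 0.242 -0.316]
 [-0.012 -0.039]
 [ 0.187 -0.202]
 [-0.403 -0.925]
 [ 1.216 -0.951]
 [ 0.509 -1.082]]
bin centre in tool [ -2.639 -86.089   7.362] [451.407 198.188 244.882]
```

View pics/w7b.png

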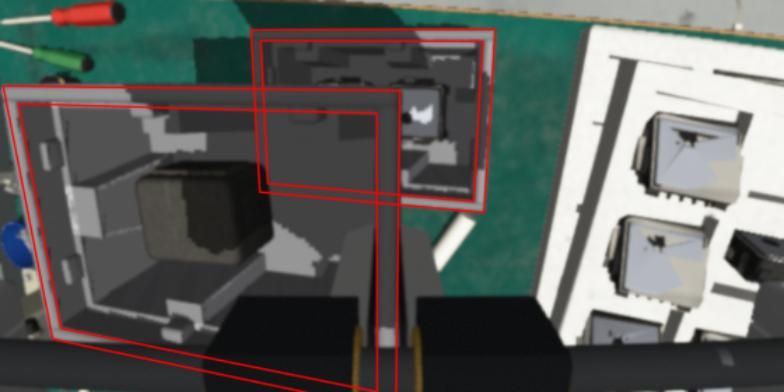

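Emit:
servo_tool(deltas=[0,0,-0.004,-4,3,-3,-1,0,0,-0.008,-10,6,-10,-1,0,0,-0.008,-17,10,-20,-1,0,0,-0.008,-23,14,-33,-1,0,0,-0.008,-27,17,-47,-1,0,0,-0.008,-29,18.4,-60,-1,0,0,-0.008,-29.3,18.4,-73,-1,0,0,-0.008,-29.3,18.4,-85,-1,0,0,-0.008,-29.3,18.4,-93,-1,0,0,-0.008,-29.3,18.4,-95,-1])

```text
t: 13.25
tool_pos: [422.1, 216.5, 149.4]
ee_rot: [[-0.998, -0.067, 0.015], [-0.068, 0.964, -0.258], [0.003, -0.258, -0.966]]
force: [-0.9, 0.2, -3.1]
finger_gap: 7.2
```

```bash
cat > shot.py <<'E'
import sys
from tgt import *
k=sys.argv[1]
delta(pose(1.638,0.26),[435.7,48.7,82.7])
for n,(x0,y0,w,h,f) in {'scene':(135,140,125,135,5),'top':(135,205,120,95,6),'wrist':(0,90,310,240,2.5)}.items():
    s=eyes.snapshot(n); im=s['img']; cv2.imwrite(f'pics/{n}{k}c.png',cv2.resize(im[y0:y0+h,x0:x0+w],None,fx=f,fy=f,interpolation=cv2.INTER_CUBIC)); cv2.imwrite(f'pics/{n}{k}.png',im)
E
python3 shot.py 8
```

```text
t 13.25 q [-0.796  0.304  0.128  1.954  0.202  1.047  0.854] F [-0.869  0.197 -3.102] M [ 0.793  0.108 -0.016] gap 7.2
p [422.082 216.458 149.434]
rotvec [ 0.001 -0.003 -0.001] shift [  13.618 -167.758  -66.734]
```

View pics/scene8c.png

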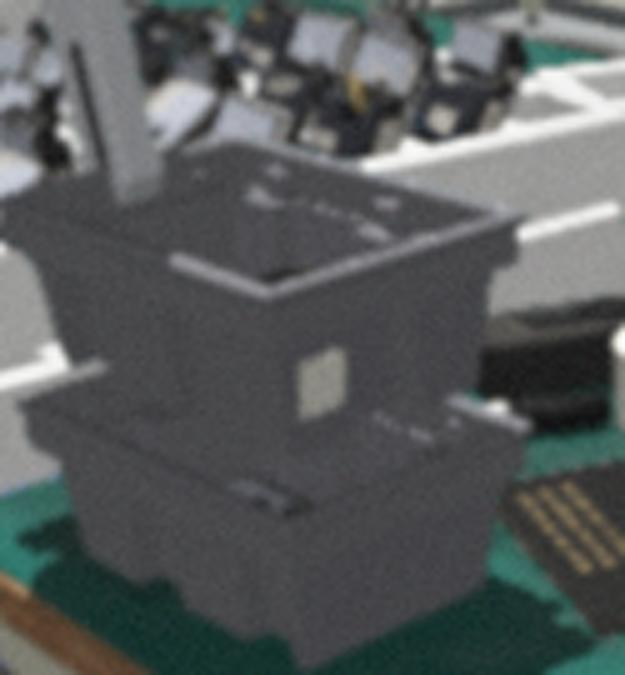

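View pics/top8c.png

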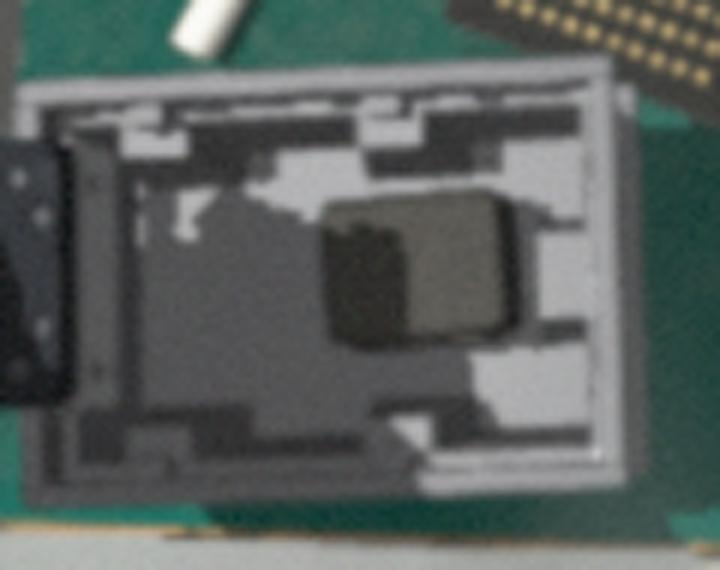

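View pics/wrist8c.png

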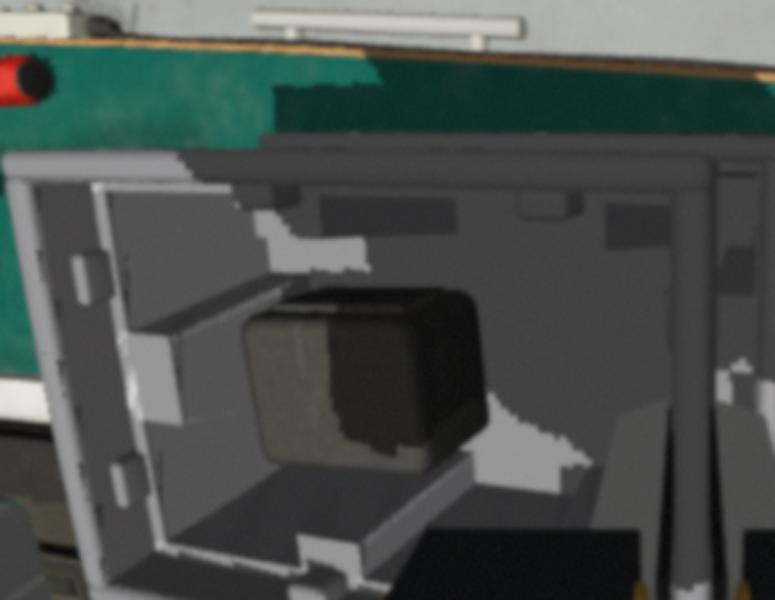

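```bash
cat > m3.py <<'E'
from fit6 import *
h=lambda c,k,o:(np.array(c,float)+.5)/k-.5+o
W=lambda c:h(c,2.5,[0,90]); S_=lambda c:h(c,5,[135,140]); T=lambda c:h(c,6,[135,205])
up={'wrist':{1:W([5,155]),2:W([715,158])},'scene':{1:S_([270,297]),0:S_([525,215]),2:S_([0,207]),3:S_([238,140])},'top':{3:T([15,85]),0:T([610,58]),1:T([627,490]),2:T([22,505])}}
p,S=fit(up,[430,133,165,-1.5,0,0])
p1,_=fit({'top':up['top']},[430,133,165,-1.5,0,0]) if 0 else (0,0)
q=r.sense();R=q['ee_rot'];print('bin centre in tool',R.T@(p[:3]-q['tool_pos']),q['tool_pos'])
for n in S:
    im=S[n]['img'].copy()
    for C in (corners(p),corners([429.8,132.6,75,1.638,0,0])): cv2.polylines(im,[(proj(S[n],C)*16).astype(np.int32)],True,(0,0,255),1,cv2.LINE_AA,4)
    x0,y0,w,hh,f={'scene':(135,140,125,135,5),'top':(135,205,120,95,6),'wrist':(0,90,310,240,2.5)}[n]
    cv2.imwrite(f'pics/{n}8d.png',cv2.resize(im[y0:y0+hh,x0:x0+w],None,fx=f,fy=f,interpolation=cv2.INTER_CUBIC))
E
python3 m3.py
```

```text
pose [430.503 132.282 163.176  -1.5    -0.022  -0.014] sd/px [0.406 0.569 0.903 0.004 0.009 0.015]
[[ 0.149 -0.275]
 [ 0.331 -0.466]
 [-0.314 -0.328]
 [ 1.184 -0.174]
 [-2.769 -0.717]
 [ 0.771  0.07 ]
 [ 0.623 -1.116]
 [ 0.514 -1.52 ]
 [ 0.261 -1.257]
 [ 0.14   0.149]]
bin centre in tool [ -2.408 -85.269   9.272] [422.271 216.697 150.174]
```

View pics/top8d.png

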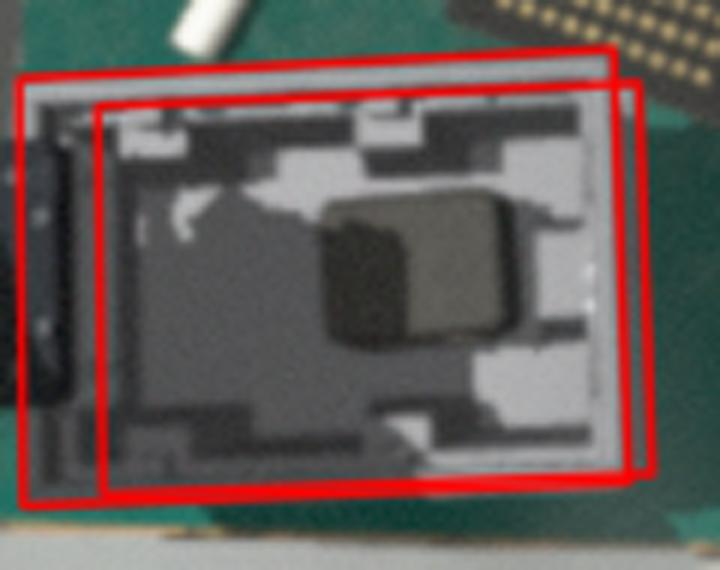

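View pics/wrist8d.png

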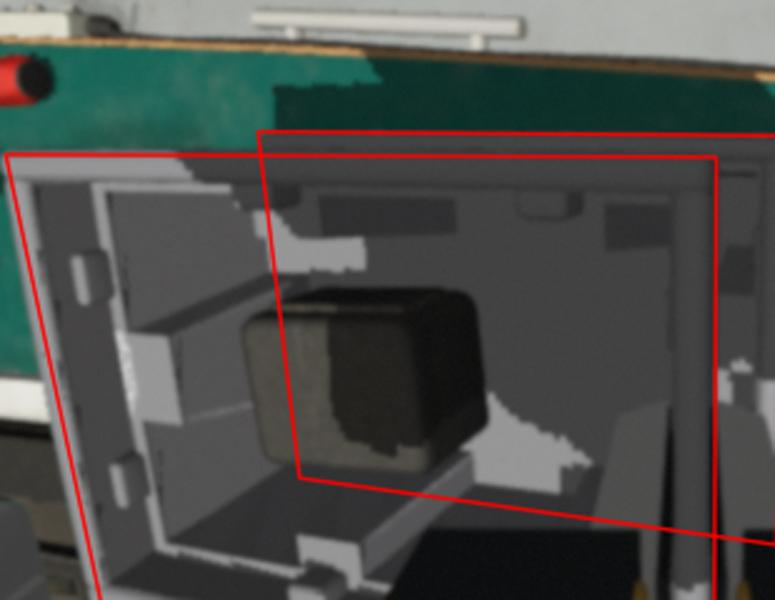

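View pics/scene8d.png

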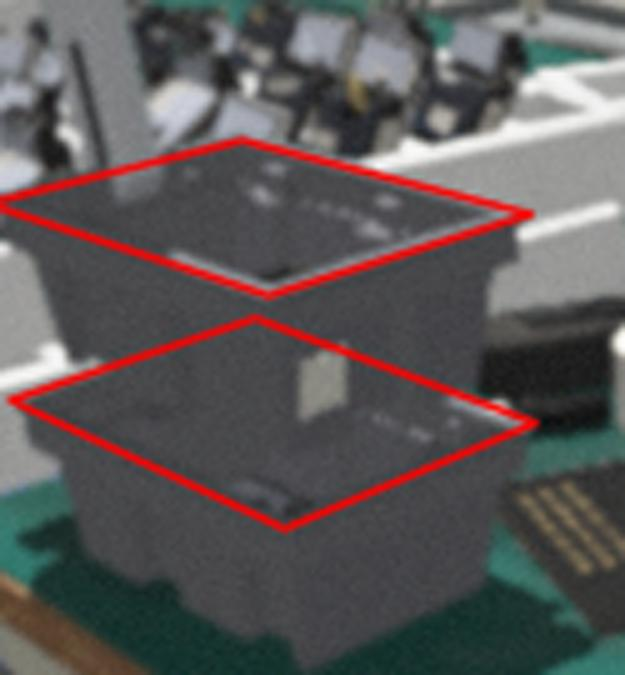

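Emit:
servo_tool(deltas=[0,0,0,0,0,-5,-1,0,0,0,0,0,-11,-1,0,0,0,0,0,-17,-1,0,0,0,0,0,-21,-1,0,0,0,0,0,-21,-1])

```text
t: 14.18
tool_pos: [422.1, 216.6, 128.9]
ee_rot: [[-0.998, -0.067, 0.015], [-0.068, 0.964, -0.257], [0.003, -0.258, -0.966]]
force: [0.0, -0.7, -3.6]
finger_gap: 7.5
```

Emit:
servo_tool(deltas=[0,0,0,0,0,-1,-1,0,0,0,0,0,-2,-1,0,0,0,0,0,-3,-1,0,0,0,0,0,-4,-1,0,0,0,0,0,-4,-1])

```text
t: 14.8
tool_pos: [422.1, 216.6, 124.8]
ee_rot: [[-0.998, -0.067, 0.015], [-0.068, 0.964, -0.258], [0.003, -0.258, -0.966]]
force: [0.5, -0.5, -2.9]
finger_gap: 7.0
```

```bash
python3 shot.py 9
```

```text
t 14.8 q [-0.795  0.339  0.128  1.973  0.204  0.994  0.844] F [ 0.467 -0.49  -2.912] M [ 0.76   0.034 -0.018] gap 7.0
p [422.097 216.577 124.797]
rotvec [ 0.001 -0.003 -0.001] shift [  13.603 -167.877  -42.097]
```

View pics/wrist9c.png

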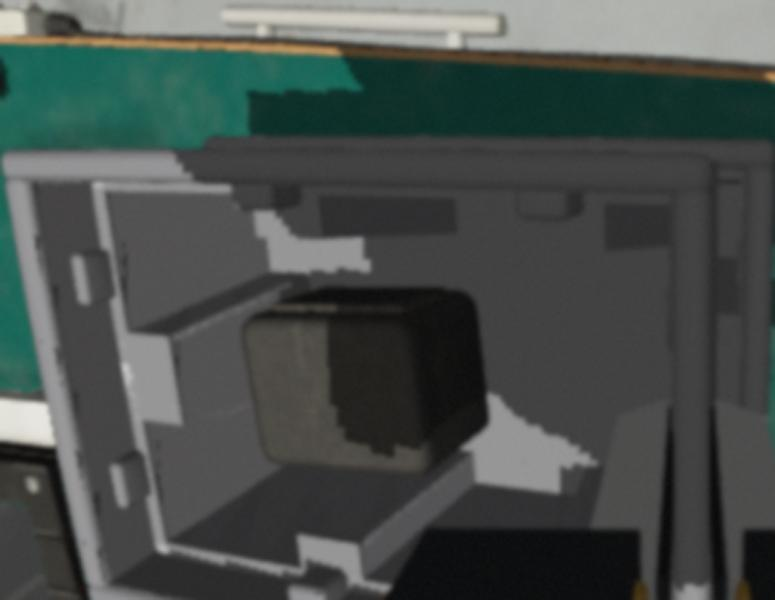

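View pics/scene9c.png

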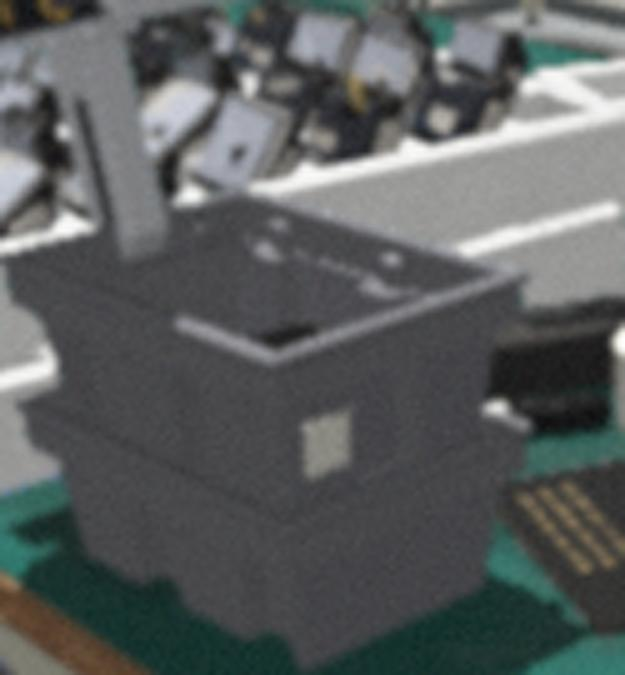

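```bash
python3 - <<'E'
from fit6 import *
s=eyes.snapshot('wrist'); g=cv2.cvtColor(s['img'],cv2.COLOR_BGR2GRAY).astype(float)
for u in (120,150,180,210,240):
    print(u,g[138:166,u-2:u+3].mean(1).round(0).astype(int).tolist())
W=lambda c:(np.array(c,float)+.5)/2.5-.5+[0,90]
n=np.array([np.cos(1.638-np.pi/2),np.sin(1.638-np.pi/2)])
for u in (300,500,600):
  for z in (137,139,141):
    a=atz(s,[W([u,152.5])],z)[0,:2]; b=atz(s,[W([u,138])],75)[0,:2]; print(u,z,(a@n).round(1),(b@n).round(1), 'lowcentre edge', np.array([429.8,132.6])@n-65)
E
```

```text
120 [37, 36, 36, 36, 36, 42, 51, 60, 65, 66, 63, 59, 59, 62, 65, 66, 66, 66, 66, 65, 65, 64, 62, 60, 56, 53, 53, 54]
150 [37, 37, 38, 36, 37, 40, 49, 58, 64, 66, 66, 63, 62, 62, 64, 65, 66, 66, 66, 66, 65, 64, 63, 62, 58, 56, 58, 61]
180 [37, 37, 37, 37, 37, 40, 49, 57, 64, 66, 65, 62, 59, 61, 63, 65, 66, 66, 66, 66, 66, 65, 64, 63, 60, 57, 56, 59]
210 [37, 38, 36, 36, 36, 38, 44, 54, 62, 66, 66, 65, 60, 60, 63, 65, 66, 67, 66, 66, 66, 65, 65, 64, 62, 60, 57, 57]
240 [37, 38, 37, 38, 38, 39, 48, 57, 63, 65, 67, 65, 60, 59, 62, 63, 65, 66, 67, 67, 66, 65, 65, 65, 64, 61, 59, 57]
300 137 373.4 373.5 lowcentre edge 372.73430603307474
300 139 373.2 373.5 lowcentre edge 372.73430603307474
300 141 373.1 373.5 lowcentre edge 372.73430603307474
500 137 372.9 373.2 lowcentre edge 372.73430603307474
500 139 372.8 373.2 lowcentre edge 372.73430603307474
500 141 372.6 373.2 lowcentre edge 372.73430603307474
600 137 372.6 372.9 lowcentre edge 372.73430603307474
600 139 372.4 372.9 lowcentre edge 372.73430603307474
600 141 372.3 372.9 lowcentre edge 372.73430603307474
```

Emit:
servo_tool(deltas=[0,0,0,0.3,0,-1,-1,0,0,0,0.3,0,-2,-1,0,0,0,0.3,0,-3,-1,0,0,0,0.3,0,-4,-1,0,0,0,0.3,0,-5,-1,0,0,0,0.3,0,-5,-1])

```text
t: 15.75
tool_pos: [422.4, 216.6, 119.8]
ee_rot: [[-0.998, -0.067, 0.015], [-0.068, 0.964, -0.258], [0.003, -0.258, -0.966]]
force: [-0.3, 1.3, -2.7]
finger_gap: 7.3
```

Emit:
servo_tool(deltas=[0,0,0,0,0,-0.5,-1,0,0,0,0,0,-1,-1,0,0,0,0,0,-1.5,-1,0,0,0,0,0,-2,-1,0,0,0,0,0,-2,-1])

```text
t: 16.38
tool_pos: [422.4, 216.6, 117.8]
ee_rot: [[-0.998, -0.067, 0.015], [-0.068, 0.964, -0.258], [0.003, -0.258, -0.966]]
force: [0.3, 0.5, -3.0]
finger_gap: 7.4
```

Emit:
servo_tool(deltas=[0,0,0,0,0,-0.5,-1,0,0,0,0,0,-1,-1,0,0,0,0,0,-1.5,-1,0,0,0,0,0,-1.5,-1])

```text
t: 16.88
tool_pos: [422.4, 216.5, 116.2]
ee_rot: [[-0.998, -0.067, 0.015], [-0.068, 0.964, -0.258], [0.003, -0.258, -0.966]]
force: [0.7, 0.6, -2.6]
finger_gap: 6.9
```

Emit:
servo_tool(deltas=[0,0,0,0,0,-0.5,-1,0,0,0,0,0,-1,-1,0,0,0,0,0,-1,-1])

```text
t: 17.25
tool_pos: [422.4, 216.5, 115.2]
ee_rot: [[-0.998, -0.067, 0.015], [-0.068, 0.964, -0.258], [0.003, -0.258, -0.966]]
force: [-0.2, -1.0, -2.8]
finger_gap: 7.7
```

```bash
python3 -c "
from tgt import *
delta(pose(1.638,0.26),[0,0,0])"
```

```text
t 17.25 q [-0.794  0.353  0.128  1.979  0.204  0.973  0.84 ] F [-0.244 -1.015 -2.789] M [0.769 0.004 0.044] gap 7.7
p [422.386 216.515 115.195]
rotvec [ 0.001 -0.003 -0.001] shift [-422.386 -216.515 -115.195]
```

Emit:
servo_tool(deltas=[0,0,0,0,0,-0.5,-1,0,0,0,0,0,-1,-1,0,0,0,0,0,-1,-1])

```text
t: 17.62
tool_pos: [422.4, 216.6, 114.2]
ee_rot: [[-0.998, -0.067, 0.015], [-0.068, 0.964, -0.258], [0.003, -0.258, -0.966]]
force: [0.1, -0.9, -1.8]
finger_gap: 7.3
```

```bash
python3 -c "
from tgt import *
delta(pose(1.638,0.26),[0,0,0])"
```

```text
t 17.625 q [-0.794  0.355  0.128  1.98   0.205  0.971  0.84 ] F [ 0.083 -0.868 -1.771] M [ 0.737  0.124 -0.034] gap 7.3
p [422.406 216.569 114.227]
rotvec [ 0.001 -0.003 -0.001] shift [-422.406 -216.569 -114.227]
```

Emit:
servo_tool(deltas=[0,0,0,0,0,-0.5,-1,0,0,0,0,0,-1,-1,0,0,0,0,0,-1,-1])

```text
t: 18.0
tool_pos: [422.8, 217.2, 114.0]
ee_rot: [[-0.998, -0.067, 0.016], [-0.069, 0.964, -0.257], [0.002, -0.257, -0.966]]
force: [-3.2, 2.1, 10.7]
finger_gap: 7.6
```

```bash
python3 -c "
from tgt import *
delta(pose(1.638,0.26),[0,0,0])"
```

```text
t 18.0 q [-0.794  0.355  0.128  1.98   0.205  0.969  0.839] F [-3.197  2.086 10.668] M [ 0.331  0.64  -0.205] gap 7.6
p [422.802 217.243 113.963]
rotvec [ 0.    -0.002 -0.002] shift [-422.802 -217.243 -113.963]
```

Emit:
servo_tool(deltas=[0,0,0,-0.2,-0.3,0.2,-1,0,0,0,-0.2,-0.3,0.2,-1], force=20)

```text
t: 18.25
tool_pos: [422.5, 217.0, 114.1]
ee_rot: [[-0.998, -0.067, 0.016], [-0.069, 0.964, -0.257], [0.002, -0.257, -0.966]]
force: [-0.4, 0.6, -0.4]
finger_gap: 7.8
```

```bash
python3 shot.py 10
```

```text
t 18.25 q [-0.794  0.355  0.128  1.98   0.205  0.969  0.839] F [-0.373  0.567 -0.423] M [ 0.658  0.128 -0.043] gap 7.8
p [422.513 216.971 114.105]
rotvec [ 0.    -0.002 -0.002] shift [  13.187 -168.271  -31.405]
```

View pics/scene10c.png

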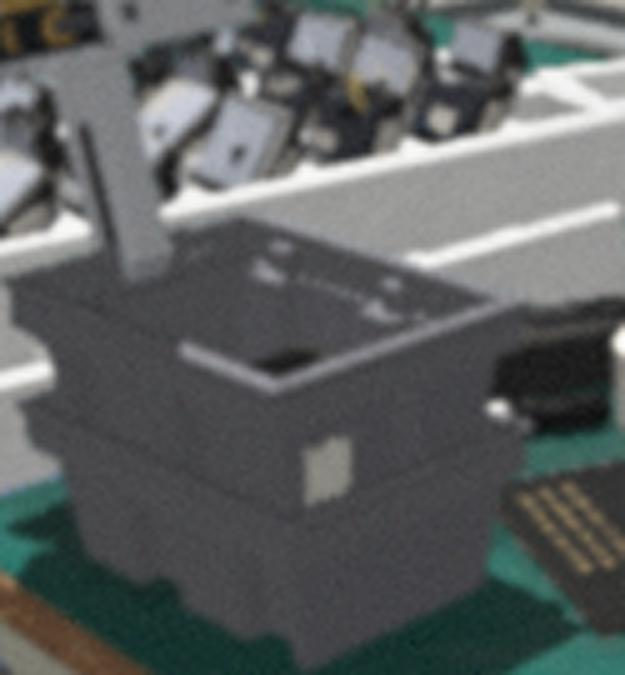

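View pics/wrist10c.png

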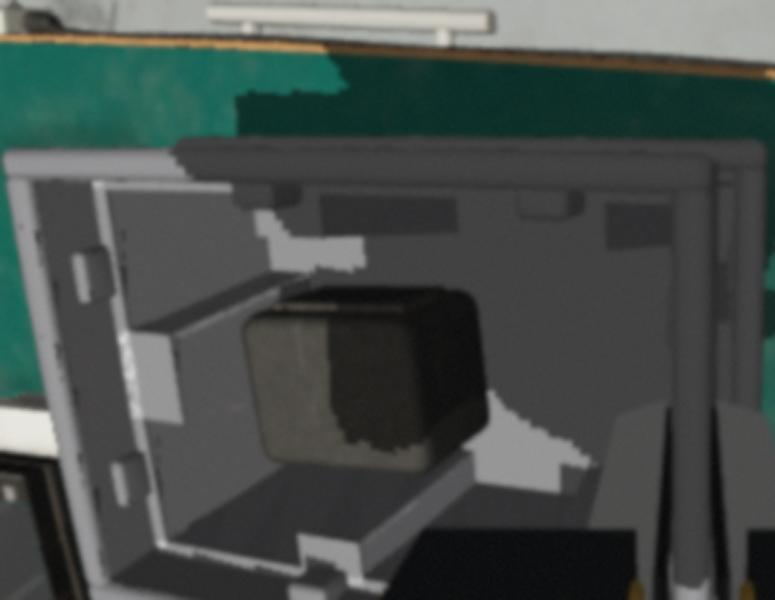

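Emit:
servo_tool(deltas=[0,0,0,0,0,0,-1,0,0,0,0,0,0,-1,0,0,0,0,0,0,-1], force=5)

```text
t: 18.77
tool_pos: [422.6, 216.9, 114.1]
ee_rot: [[-0.998, -0.067, 0.016], [-0.069, 0.964, -0.257], [0.002, -0.257, -0.966]]
force: [-1.0, -0.8, 2.3]
finger_gap: 8.4
```

Emit:
servo_tool(deltas=[0,0,0,0,0,0,-0.8,0,0,0,0,0,0,-0.7,0,0,0,0,0,0,-0.6,0,0,0,0,0,0,-0.5,0,0,0,0,0,0,-0.4,0,0,0,0,0,0,-0.4])

```text
t: 19.52
tool_pos: [422.6, 216.8, 114.1]
ee_rot: [[-0.998, -0.067, 0.016], [-0.069, 0.964, -0.257], [0.002, -0.257, -0.966]]
force: [0.0, -0.9, -1.1]
finger_gap: 28.2
```

```bash
python3 shot.py 11
```

```text
t 19.525 q [-0.794  0.355  0.128  1.98   0.205  0.97   0.839] F [ 0.029 -0.859 -1.098] M [ 0.274 -0.014  0.014] gap 28.2
p [422.563 216.835 114.117]
rotvec [ 0.    -0.002 -0.002] shift [  13.137 -168.135  -31.417]
```

View pics/wrist11c.png

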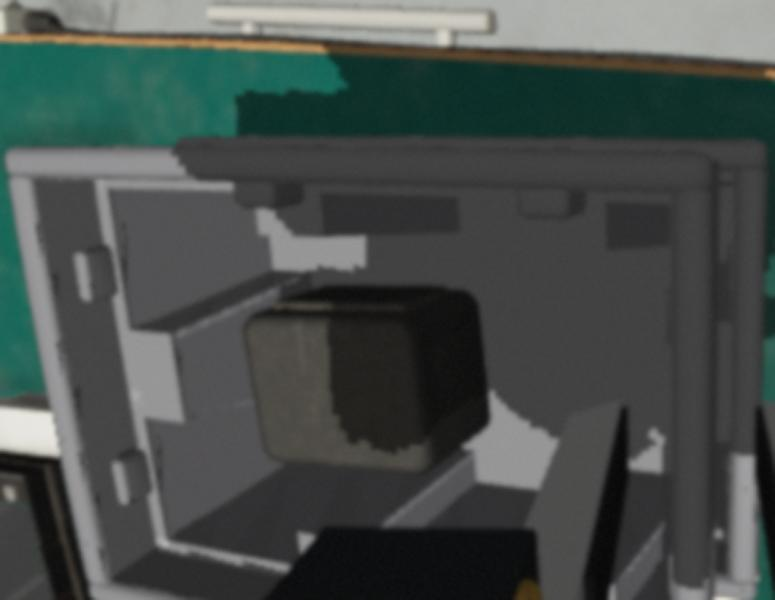

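View pics/scene11c.png

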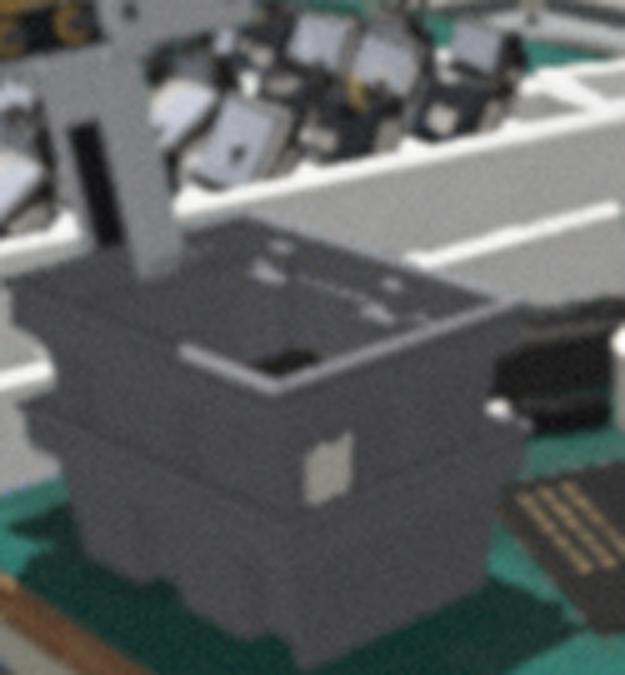

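Emit:
servo_tool(deltas=[0,0,0,0,0,6,-0.4,0,0,0,0,0,14,-0.4,0,0,0,0,0,26,-0.4,0,0,0,0,0,45,-0.4,0,0,0,0,0,70,-0.4,0,0,0,0,0,100,-0.4,0,0,0,0,0,130,-0.4,0,0,0,0,20,150,-0.4,0,0,0,10,40,165,-0.4,0,0,0,20,60,170,-0.4])

```text
t: 20.92
tool_pos: [443.0, 277.6, 286.1]
ee_rot: [[-0.998, -0.067, 0.017], [-0.069, 0.964, -0.255], [0.0, -0.256, -0.967]]
force: [-0.3, -0.8, 0.8]
finger_gap: 28.1
```

```bash
python3 - <<'E'
from tgt import *
delta(pose(1.638,0.26),[0,0,0])
for n,(x0,y0,w,h,f) in {'scene':(135,170,125,110,6),'top':(135,205,120,95,6),'wrist':(0,0,560,420,1.3)}.items():
    s=eyes.snapshot(n); im=s['img']; np.save(f'{n}12.npy',im); cv2.imwrite(f'pics/{n}12c.png',cv2.resize(im[y0:y0+h,x0:x0+w],None,fx=f,fy=f,interpolation=cv2.INTER_CUBIC))
E
```

```text
t 20.925 q [-0.838  0.257  0.111  1.677  0.179  1.372  0.861] F [-0.301 -0.776  0.836] M [0.277 0.011 0.017] gap 28.1
p [442.991 277.645 286.055]
rotvec [-0.001 -0.    -0.002] shift [-442.991 -277.645 -286.055]
```

View pics/scene12c.png

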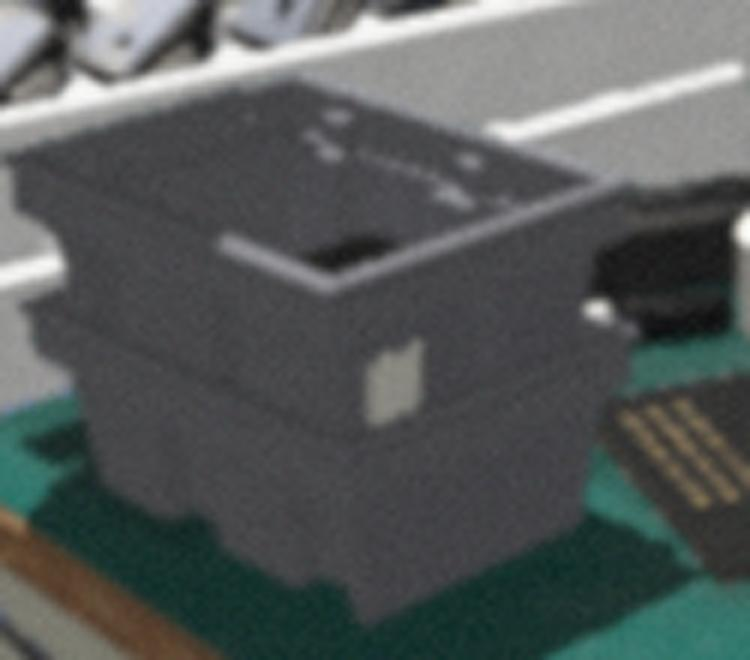

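View pics/top12c.png

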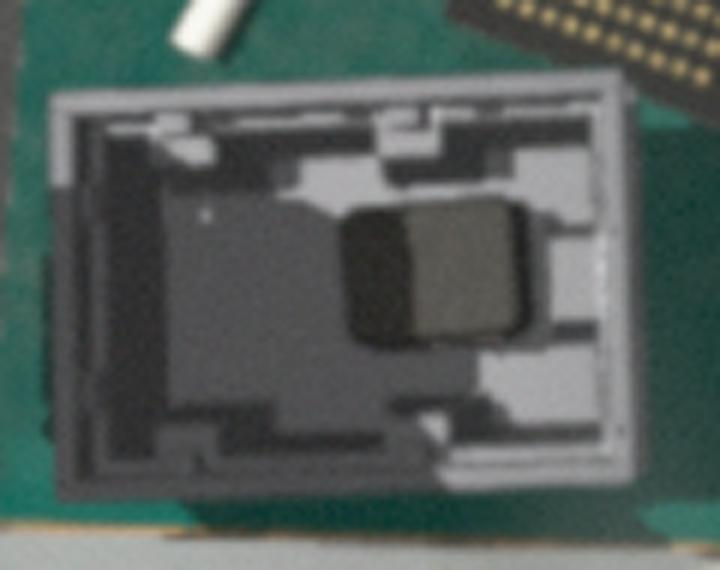

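View pics/wrist12c.png

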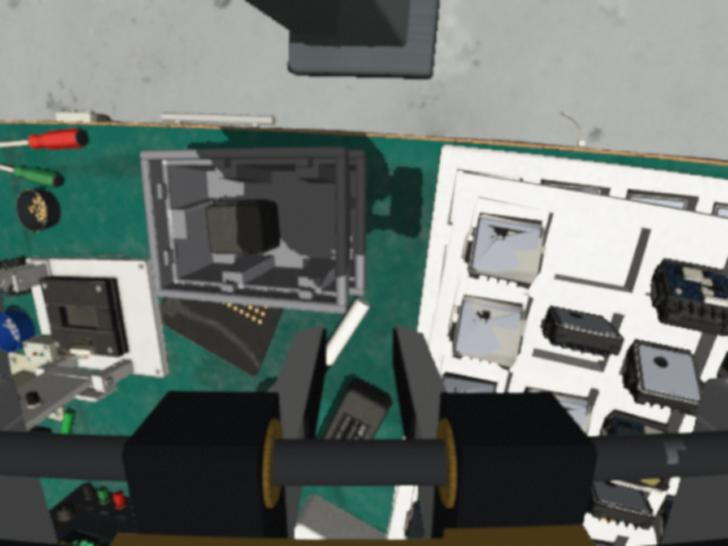

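```bash
cat > m4.py <<'E'
from fit6 import *
h=lambda c,k,o:(np.array(c,float)+.5)/k-.5+o
S_=lambda c:h(c,6,[135,170]); T=lambda c:h(c,6,[135,205])
up={'scene':{1:S_([330,293]),0:S_([632,183]),2:S_([8,160]),3:S_([300,75])},'top':{3:T([50,97]),0:T([622,68]),1:T([635,485]),2:T([57,500])}}
p,S=fit(up,[430,133,130,-1.5,0,0])
S['wrist']=eyes.snapshot('wrist')
for n in S:
    x0,y0,w,hh,f={'scene':(135,170,125,110,6),'top':(135,205,120,95,6),'wrist':(90,100,210,150,3.7)}[n]
    im=cv2.resize(S[n]['img'][y0:y0+hh,x0:x0+w],None,fx=f,fy=f,interpolation=cv2.INTER_CUBIC)
    if n=='wrist': cv2.imwrite('pics/wrist13a.png',im.copy())
    for C,c in ((corners([430,132.6,130,-1.503,0,0]),(0,0,255)),(corners([429.8,132.6,75,1.638,0,0]),(0,255,255))):
        P=(proj(S[n],C)-[x0,y0]+.5)*f-.5
        cv2.polylines(im,[(P*16).astype(np.int32)],True,c,1,cv2.LINE_AA,4)
    cv2.imwrite(f'pics/{n}13.png',im)
E
python3 m4.py
```

```text
pose [429.654 132.764 127.337  -1.507  -0.009  -0.006] sd/px [0.981 1.068 1.217 0.008 0.012 0.017]
[[-0.683  0.049]
 [ 0.846 -0.091]
 [-2.347  0.205]
 [-0.552  0.092]
 [ 0.289 -1.113]
 [ 0.358 -0.177]
 [ 0.302 -0.493]
 [-0.382  0.184]]
```

View pics/scene13.png

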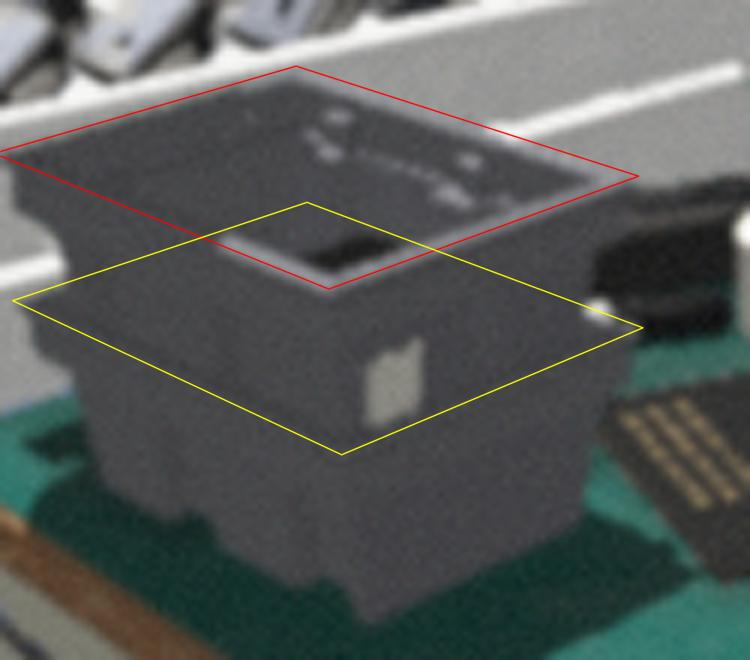

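View pics/wrist13.png

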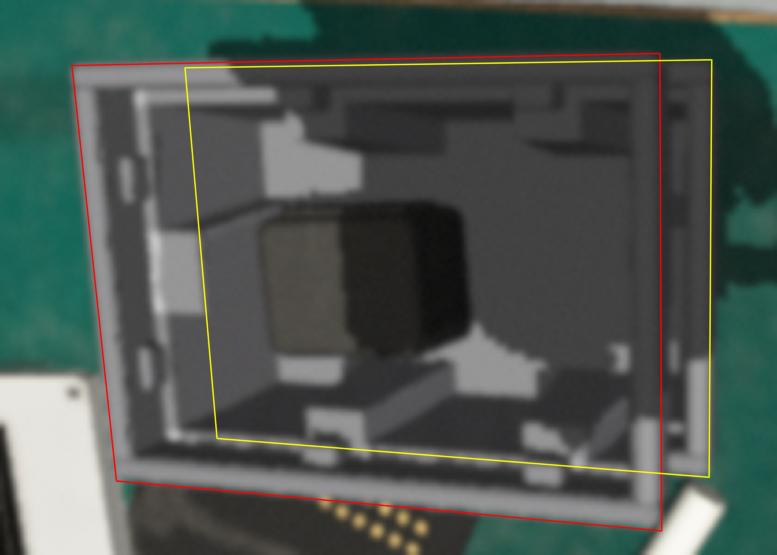

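View pics/top13.png

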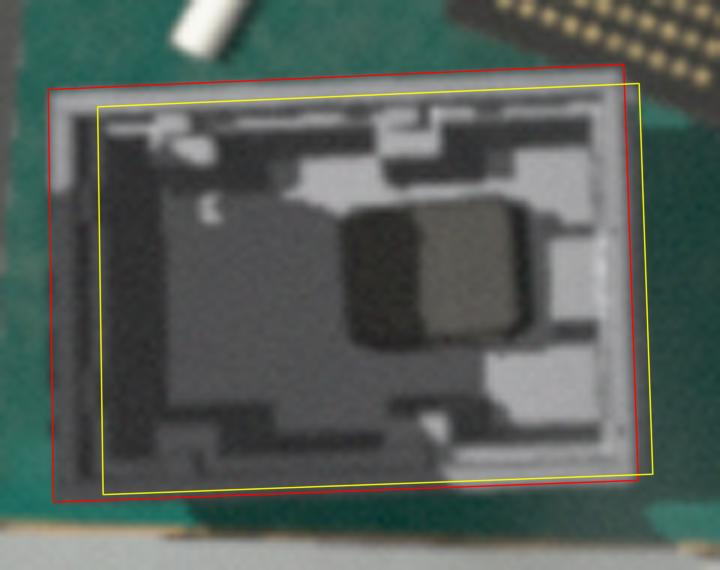

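```bash
python3 -c "
from plant import r
print(r.finish_job())"
```

```text
the job is handed in; nothing more can be done
None
```

The upper bin is out of the nest, turned half a turn and set back on the lower bin's ledges with the adapter still in it. I handed the job in at about 21 s.

- **Lift:** I pinched the plain end with a 0.26 rad outward lean and 50 N grip. The bin came out level to within about 0.01 rad. The wrist force read about 3 N, roughly the weight of bin and adapter, so the lower bin was not dragged up.
- **Setting down:** I lowered it in small steps. It cleared the stops and made contact with the base about 55 mm up, the seat height. The contact reading after the last 1 mm step was about 11 N. I backed that off before opening the fingers, and the bin barely moved on release.
- **Upper bin, last check:** A fit to the scene and top pictures gave pitch -0.009 and roll -0.006 rad, within noise. It put the rim at 127 mm, where a seated bin should read 130. The same fit read the nested bin's known rim about 2.5 mm low at the start, so I take this as seated. The fit put the upper bin within about 1 mm of the lower bin's centre.
- **Lower bin, last check:** With the upper bin held clear, the lower bin measured (429.8, 132.6) mm and 1.638 rad, against (429.6, 132.7) and 1.64 at the start. I did not fit it again after the set-down, but its starting outline still matched the last pictures by eye.
- **Not checked directly:** The modules were hidden under the upper bin at the end, so their clearance is inferred from the seated height. I did not measure the bystanders. The arm stayed clear of them, and those in the last wrist view looked undisturbed.

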